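Start a drying run for damp circuit boards

ROBOT

A 7-joint arm with a two-finger parallel gripper is mounted at the origin on the work surface. World frame = base frame: x ahead of the robot, y to its left, z up, the work surface at z = 0. Lengths are in m, angles in degrees, forces in N, time in s.
With the tool pointing down it reaches from about 0.425 to 0.875 m from the base axis. Payload 4.7 kg.
Tool frame: the origin (TCP) lies at the centre of the arm's flange, where the gripper is bolted on; the fingertips stand 182 mm ahead of it and the grasp point (between the pads) lies 164 mm ahead of it (env.grip_depth is the distance from the TCP to the grasp point, in m); z points along the fingers, y is the line along which they close (so a half turn about z gives the same grasp; the last joint's range is limited). The gripper opens to 87 mm and grips with 3 to 60 N. Pads are 19 mm wide; open, the fingers measure 117 mm over their backs; the gripper's body (75 mm by 190 mm) begins 51 mm behind the grasp point.
Start: joints at [-72.932, 18.392, -4.016, 83.108, 1.295, 78.541, -3.26], TCP at [0.182, 0.624, 0.405] pointing down, gripper open.
Joint ranges: [-163.93, 163.93], [-17.29, 119.83], [-79.2, 71.16], [3.27, 140.29], [-89.18, 269.18], [5.43, 117.66], [-154.24, 154.24]. Speed limits (degrees/s): [147.25, 147.25, 180, 180, 180, 180, 180].

INTERFACE

Orientations are given as [roll, pitch, yaw] about the fixed x, y, z axes, in that order (R = Rz(yaw) Ry(pitch) Rx(roll)).
In Python, from cell import env gives the robot as it stands. The module is installed in compiled form; this text tells all that it offers.
- The arm moves only by the tool send_rows, never from a script. Its arguments are lists of equal length, an entry for each row: "xyz": the shift along the tool's x, y, z in m, a list of three; "rotation": the turn, a rotation vector about the tool's x, y, z in rad, a list of three; "jaw": the opening, from 0 (shut) to 1 (fully open). A call has 1 to 20 rows; each row shifts and turns the commanded pose from where the row before left it, along the tool's axes as they then stand; what a row does not reach is not made up. A row lasts 1/10 s, in which the tool goes at most 50 mm and 8.59 degrees, less where a joint would pass 70% of its speed; a pose out of reach is approached as far as the arm can. A call is refused whole if a number of a shift passes 0.05 or a number of a turn 0.15, either way. A call with a gripper value outside its range is refused whole. The fingers move at their own pace and stop on an object; "newtons" is the grip in N (left out, the last holds). Time passes only in rows, so rows that do not move let the fingers close. It gives the time, the measured TCP pose, the force, the opening and the grip force at its end, in the units of the state.
- env.get_obs(): the state, without advancing time (a new reading comes with each control period).
- env.read_camera(name): name is "scene" or "top"; returns a dict with "image" (400x640x3 uint8, blue, green, red), "fx", "fy", "cx", "cy" (pixels), "R" (3x3) and "t" (3): a world point X has camera coordinates R X + t. Camera axes: x right, y down, z forward; pixel columns grow to the right and rows downward; lengths in m; the calibration is good to about 2 mm. A picture is of the moment at which its call begins. There is no depth.
- env.sign_off(): hands the job in; it is judged then, once.
The state is a dict: "time_s": time; "qpos": joint angles; "joint_velocities": joint speeds; "effort": joint torques, N m; "tool_pos": TCP position; "tool_rot": TCP orientation; "force": force on the tool from outside, world axes, zero at the start; "wrist_torque": the same for the moment, N m; "grip_width": finger opening in m; "grasp_force": force on a finger pad.
Only numpy, scipy, OpenCV 4.12 (cv2) and the standard library are available. Lean on these libraries where they do the work, as an engineer would, in place of code of your own. Each camera call takes 0.05 s, during which the arm holds its last target. There are 200 camera calls.

TASK

Turn over the desiccant beads in the warmer's pot with the wooden stirrer, spilling none and not bearing hard on the pot, and stand the stirrer back on its cork coaster. Then gently lay every damp board that is there into a recess of its own shape in the drying plate, and press the start button. Leave the other things on the desk alone.

Things in the scene. Friction and masses are not known exactly. Their poses are not given: they have to be found in the camera images.
- stirrer: wooden stirrer that stands upright by itself, 165 mm tall, 120 g; origin at the centre of its underside, z up along it. Round foot 30 mm in diameter and 30 mm high, thin 14 mm rod to 90 mm, then a square handle 24 x 24 mm (faces along its x and y) from 90 to 165 mm
- coaster: cork disc 92 mm in diameter, 5 mm thick, fixed on the table; origin at the centre of its underside; the stirrer stands on it
- warmer: desk warmer, fixed: white base 170 (x) x 270 (y) x 25 mm; on it a steel pot centred at y = +50 mm and the start button at y = -95 mm in its own frame; origin at the centre of its underside
- pot (a point): centre of the pot's inner floor (29 mm above the table). The pot's inner radius is 70 mm at the floor and 72 mm at the rim, 51 mm above this point
- tray: fixed aluminium drying plate 190 x 190 x 14 mm with four recesses 6 mm deep, two round and two square; origin at the centre of its underside
- start (a joint): travel of the start button, 0 released to 0.006 m fully down; a spring pushes it back, about 5 N when fully down
- start_top (a point): centre of the top of the start button (32 mm in diameter), pressed straight down
- tray_hole0 (a point): centre of the mouth, 14 mm above the table, of a round recess 69 mm in diameter, 6 mm deep
- tray_hole1 (a point): centre of the mouth, 14 mm above the table, of a round recess 69 mm in diameter, 6 mm deep
- tray_hole2 (a point): centre of the mouth, 14 mm above the table, of a square recess 59 x 59 mm, sides along the tray's x and y, 6 mm deep
- tray_hole3 (a point): centre of the mouth, 14 mm above the table, of a square recess 59 x 59 mm, sides along the tray's x and y, 6 mm deep
- round0: damp circuit board, dark green disc 66 mm in diameter, 6 mm thick, origin at the centre of its underside, z up; a black upright capacitor 24 mm in diameter stands in its middle from 6 to 42 mm above the underside (grasp it there); 80 g; may be absent
- round1: damp circuit board, dark green disc 66 mm in diameter, 6 mm thick, origin at the centre of its underside, z up; a black upright capacitor 24 mm in diameter stands in its middle from 6 to 42 mm above the underside (grasp it there); 80 g; may be absent
- square0: damp circuit board, dark green square 56 x 56 mm, sides along its x and y, 6 mm thick, origin at the centre of its underside, z up; a black upright capacitor 24 mm in diameter stands in its middle from 6 to 42 mm above the underside (grasp it there); 80 g; may be absent
- square1: damp circuit board, dark green square 56 x 56 mm, sides along its x and y, 6 mm thick, origin at the centre of its underside, z up; a black upright capacitor 24 mm in diameter stands in its middle from 6 to 42 mm above the underside (grasp it there); 80 g; may be absent
- bead0: chunky white ceramic desiccant bead, drum-shaped, 26 mm in diameter and 22 mm high, 20 g; origin at its centre; starts in a loose ring some 41 mm from the pot's centre, the middle being free
- bead1: chunky white ceramic desiccant bead, drum-shaped, 26 mm in diameter and 22 mm high, 20 g; origin at its centre; starts in a loose ring some 41 mm from the pot's centre, the middle being free
- bead2: chunky white ceramic desiccant bead, drum-shaped, 26 mm in diameter and 22 mm high, 20 g; origin at its centre; starts in a loose ring some 41 mm from the pot's centre, the middle being free
- bead3: chunky white ceramic desiccant bead, drum-shaped, 26 mm in diameter and 22 mm high, 20 g; origin at its centre; starts in a loose ring some 41 mm from the pot's centre, the middle being free
- bead4: chunky white ceramic desiccant bead, drum-shaped, 26 mm in diameter and 22 mm high, 20 g; origin at its centre; starts in a loose ring some 41 mm from the pot's centre, the middle being free
- bead5: chunky white ceramic desiccant bead, drum-shaped, 26 mm in diameter and 22 mm high, 20 g; origin at its centre; starts in a loose ring some 41 mm from the pot's centre, the middle being free
- spool: bystander, not to be disturbed: reel of solder, 52 mm across, 30 mm high
- teajar: bystander, not to be disturbed: tea jar, 68 mm across, 170 mm high
- screwdriver: bystander, not to be disturbed: screwdriver lying flat, about 200 mm long

How it is judged (in metres and radians):
On the way, in this order (a step that is already met when the one before it is completed fails the run):
1. With the held stirrer's foot under 20 mm above the pot's floor, five or more of the six beads are at one moment over 25 mm from where they started, all still in the pot (horizontal distance between stirrer and pot below 0.055 m and z of stirrer in the frame of pot below 0.02 m and angle between stirrer's own z axis and vertical below 0.6 rad and contact force between the fingers and stirrer above 1 N and (distance of each of bead1, bead2, bead3, bead4, bead5 from where it was at the start of the episode above 0.025 m or distance of each of bead0, bead2, bead3, bead4, bead5 from where it was at the start of the episode above 0.025 m or distance of each of bead0, bead1, bead3, bead4, bead5 from where it was at the start of the episode above 0.025 m or distance of each of bead0, bead1, bead2, bead4, bead5 from where it was at the start of the episode above 0.025 m or distance of each of bead0, bead1, bead2, bead3, bead5 from where it was at the start of the episode above 0.025 m or distance of each of bead0, bead1, bead2, bead3, bead4 from where it was at the start of the episode above 0.025 m) and horizontal distance between each of bead0, bead1, bead2, bead3, bead4, bead5 and pot below 0.07 m and z of each of bead0, bead1, bead2, bead3, bead4, bead5 in the frame of pot below 0.06 m), for 0.1 s.
2. The stirrer stands released and upright on the coaster, its centre within 30 mm of the coaster's centre (horizontal distance between stirrer and coaster below 0.03 m and z of stirrer in the frame of coaster below 0.009 m and angle between stirrer's own z axis and vertical below 0.1 rad and linear speed of stirrer below 0.03 m/s and contact force between the fingers and stirrer below 0.1 N), for 0.3 s.
3. Every board present lies released, fully down in a recess of its own shape: round in round, square in square (((horizontal distance between round0 and tray_hole0 below 0.006 m and z of round0 in the frame of tray_hole0 below -0.0035 m) or (horizontal distance between round0 and tray_hole1 below 0.006 m and z of round0 in the frame of tray_hole1 below -0.0035 m)) and angle between each of round0, round1, square0, square1's own z axis and vertical below 0.09 rad and linear speed of each of round0, round1, square0, square1 below 0.03 m/s and contact force between the fingers and round0 below 0.1 N and ((horizontal distance between round1 and tray_hole0 below 0.006 m and z of round1 in the frame of tray_hole0 below -0.0035 m) or (horizontal distance between round1 and tray_hole1 below 0.006 m and z of round1 in the frame of tray_hole1 below -0.0035 m)) and contact force between the fingers and round1 below 0.1 N and ((horizontal distance between square0 and tray_hole2 below 0.006 m and z of square0 in the frame of tray_hole2 below -0.0035 m) or (horizontal distance between square0 and tray_hole3 below 0.006 m and z of square0 in the frame of tray_hole3 below -0.0035 m)) and contact force between the fingers and square0 below 0.1 N and ((horizontal distance between square1 and tray_hole2 below 0.006 m and z of square1 in the frame of tray_hole2 below -0.0035 m) or (horizontal distance between square1 and tray_hole3 below 0.006 m and z of square1 in the frame of tray_hole3 below -0.0035 m)) and contact force between the fingers and square1 below 0.1 N), for 0.3 s.
4. The start button is pressed down, more than 4 mm of its 6 mm travel (value of joint start above 0.004 m), for 0.05 s.
At the end, for the whole second after the job is handed in: Button pressed and let go; every board present released, flat, at least 3.5 mm down in a recess of its own shape and within 6 mm of its centre; stirrer upright, released on the coaster within 30 mm of its centre; all six beads inside the pot (all of step 2 and all of step 3 and value of joint start below 0.002 m and horizontal distance between each of bead0, bead1, bead2, bead3, bead4, bead5 and pot below 0.07 m and z of each of bead0, bead1, bead2, bead3, bead4, bead5 in the frame of pot below 0.06 m); the robot touches nothing.
It fails at once if A board is squeezed with more than 30 N per finger (60 N over both fingers together) (contact force between the fingers and round0 above 60 N or contact force between the fingers and round1 above 60 N or contact force between the fingers and square0 above 60 N or contact force between the fingers and square1 above 60 N).
It fails at once if A board is pressed or dropped on the drying plate with more than 30 N (contact force between any of round0, round1, square0, square1 and tray above 30 N).
It fails at once if The stirrer bears on the pot or warmer with more than 25 N (contact force between stirrer and warmer above 25 N).
It fails at once if A bystander (solder reel, tea jar, screwdriver) is moved more than 40 mm (distance of any of spool, teajar, screwdriver from where it was at the start of the episode above 0.04 m).
Of round0, round1, square0, square1 only 2 to 4 are there at a start; the rules pass over those that are not, and their reading is None.
At some moment in a run one of round0, round1, square0, square1 may be knocked a few centimetres aside while the robot is not near it.
It also fails if it takes over 210 s, if anything falls off the work surface, if the arm or the gripper's body presses on something with over 40 N, if the wrist force passes 120 N, or if a joint passes its speed limit or range.

## Working session

There is one attempt and no reset: what is moved stays moved. The work goes in short steps, Python scripts to look and compute and a tool call to move; the robot and the scene stay as the last step left them, time stands still between calls to the robot, and variables do not carry over. Pictures are saved under pics/ and viewed, at most 14 in all, crops included, and the job is handed in when it is done.

Besides the shell and the picture viewer there is one more tool, called as name(argument=value, ...), one argument or row to a line, values as JSON. send_rows: Moves the arm, as the interface text tells. Its arguments: {"type":"object","properties":{"xyz":{"type":"array"},"rotation":{"type":"array"},"jaw":{"type":"array"},"newtons":{"type":"number"}},"required":["xyz","rotation","jaw"]}

```bash
mkdir -p pics; python3 - <<'E'
from cell import env
import cv2,numpy as np
o=env.get_obs()
for k in o: print(k,np.round(o[k],3))
for n in("scene","top"):
    c=env.read_camera(n); cv2.imwrite(f"pics/{n}0.png",c["image"]); print(n,c["fx"],c["fy"],c["cx"],c["cy"],np.round(c["R"],3).tolist(),np.round(c["t"],3))
E
```

```text
time_s 0.0
qpos [-72.931  18.44   -4.017  83.174   1.296  78.542  -3.259]
joint_velocities [ 0.081 -0.056 -0.005 -0.056 -0.018 -0.088 -0.066]
effort [-0.0000e+00 -4.9131e+01 -4.0400e-01 -3.1251e+01 -6.4000e-02  4.4000e-02
  0.0000e+00]
tool_pos [0.182 0.624 0.404]
tool_rot [-1.79889e+02  6.00000e-03  1.63744e+02]
force [ 1.161 -0.391  0.09 ]
wrist_torque [-0.067  0.038 -0.051]
grasp_force 0.0
grip_width 0.087
scene 445.0095605735853 445.0095605735853 320.50934474299476 195.1313913868728 [[-0.607, 0.794, -0.016], [0.531, 0.391, -0.752], [-0.591, -0.466, -0.659]] [ 0.266 -0.251  1.487]
top 474.1169019572844 474.1169019572844 319.9107158672116 191.43454268443833 [[-0.026, -1.0, -0.015], [-0.994, 0.028, -0.104], [0.104, 0.013, -0.994]] [0.101 0.515 1.172]
```

View pics/scene0.png

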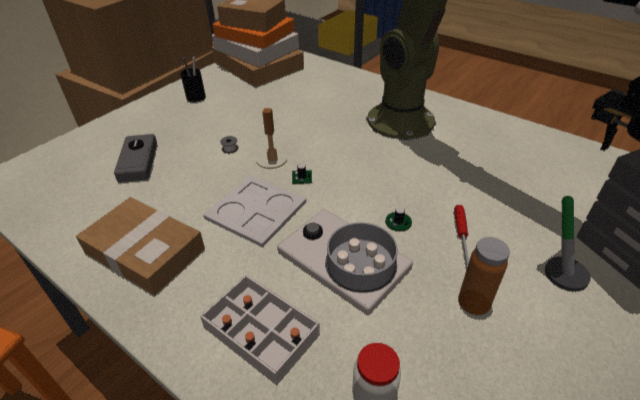

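View pics/top0.png

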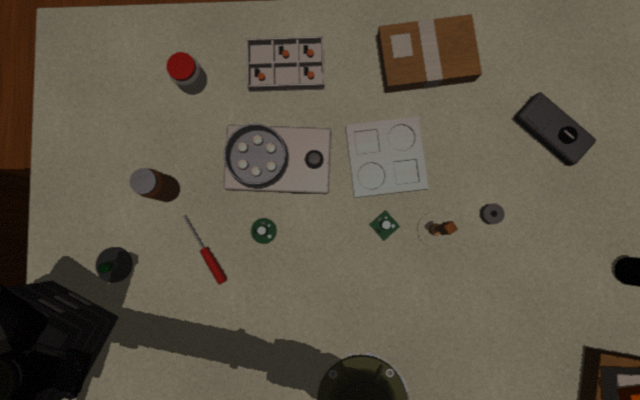

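The scene image shows one round board (398,220), one square board (302,176), the stirrer at (270,135), the tray, and the warmer with its pot. The top view agrees: round board (263,231), square board (385,225), stirrer (440,228). I'll enlarge both.

```bash
python3 - <<'E'
import cv2
a=cv2.imread("pics/top0.png")[110:255,215:465]; cv2.imwrite("pics/topc.png",cv2.resize(a,None,fx=3.2,fy=3.2,interpolation=cv2.INTER_CUBIC))
a=cv2.imread("pics/scene0.png")[100:310,195:435]; cv2.imwrite("pics/scenec.png",cv2.resize(a,None,fx=2.8,fy=2.8,interpolation=cv2.INTER_CUBIC))
E
```

```text
(no output)
```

View pics/topc.png

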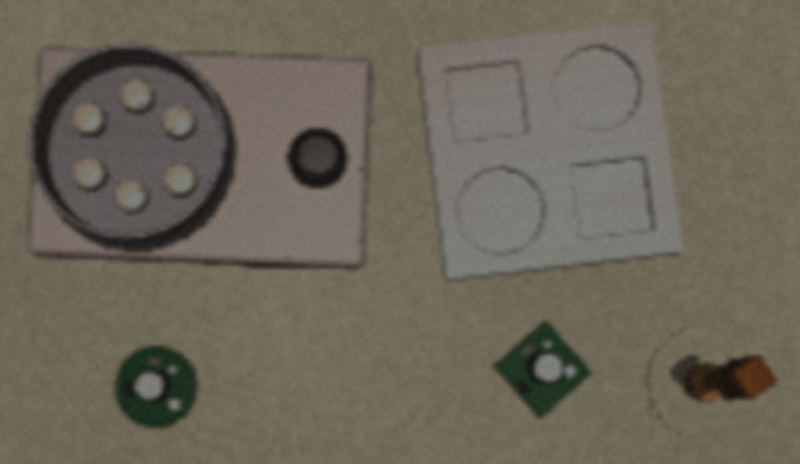

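View pics/scenec.png

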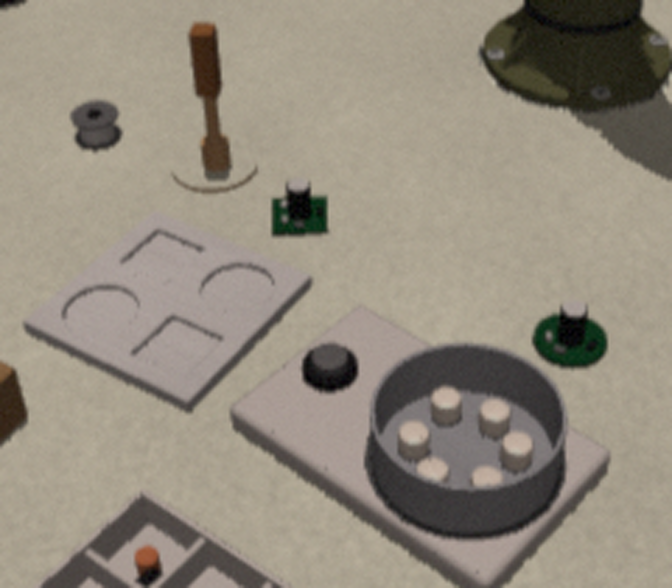

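Read off the crops, as crop pixels.

| Feature | Top crop | Scene crop |
|---|---|---|
| Stirrer top | (756,376) | (204,27) |
| Round board's cap | (149,386) | (573,308) |
| Square board's cap | (547,367) | (297,184) |
| Button | (318,153) | (330,357) |
| Pot rim centre | (134,148) | (468,415) |

The tray's corners are clear in both crops.

```bash
cat > h.py <<'E'
import numpy as np, cv2
from scipy.optimize import least_squares
from scipy.spatial.transform import Rotation as Ro
from cell import env
def cams():
    return {n:env.read_camera(n) for n in("top","scene")}
def P(c,X):
    q=np.atleast_2d(X)@np.array(c["R"]).T+np.array(c["t"]); return q[:,:2]/q[:,2:]*c["fx"]+[c["cx"],c["cy"]]
def tri(C,a,b):
    f=lambda X:np.r_[P(C["top"],X)[0]-a,P(C["scene"],X)[0]-b]
    s=least_squares(f,[.6,0,.02]); return s.x,np.abs(s.fun).max()
def back(c,px,z):
    d=np.array(c["R"]).T@np.r_[(np.array(px)-[c["cx"],c["cy"]])/c["fx"],1]; o=-np.array(c["R"]).T@np.array(c["t"]); return o+d*(z-o[2])/d[2]
def st():
    o=env.get_obs(); return o
E
cat > m.py <<'E'
from h import *
C=cams()
T=lambda p:np.array([215,110])+np.array(p)/3.2-.35
S=lambda p:np.array([195,100])+np.array(p)/2.8-.32
pts=dict(stirtop=((756,376),(204,27)),stirfoot_bot=((690,378),(217,172)),cap_r=((149,386),(573,308)),cap_s=((547,367),(297,184)),btn=((318,153),(330,357)),pot=((134,148),(468,415)),
 tA=((419,47),(190,405)),tB=((652,22),(25,323)),tC=((683,253),(155,217)),tD=((447,279),(310,280)),
 sq_far=((486,101),(178,343)),rd_far=((596,88),(101,306)),rd_near=((501,210),(238,285)),sq_near=((613,198),(162,254)),
 w1=((371,61),(235,410)),w2=((362,265),(362,308)),w3=((31,253),(608,458)))
for k,(a,b) in pts.items():
    X,e=tri(C,T(a),S(b)); print(k,np.round(X*1000,1),round(e,2), 'topview only z:',np.round(1000*back(C["top"],T(a),X[2])[:2],1))
def tray(p):
    c,s=np.cos(p[2]),np.sin(p[2]); Rz=np.array([[c,-s],[s,c]])
    L=np.array([[.095,.095],[.095,-.095],[-.095,-.095],[-.095,.095]]); return np.c_[L@Rz.T+p[:2],np.full(4,.014)]
def f(p):
    X=tray(p); return np.r_[(P(C["top"],X)-[T(pts[k][0]) for k in("tA","tB","tC","tD")]).ravel(),(P(C["scene"],X)-[S(pts[k][1]) for k in("tA","tB","tC","tD")]).ravel()]
s=least_squares(f,[.6,-.1,0]); print('tray',s.x,np.degrees(s.x[2]),np.round(s.fun,1))
print('pot beads top')
for p in[(137,93),(180,119),(181,178),(131,195),(90,173),(89,118)]: print(np.round(1000*back(C["top"],T(p),.051),1))
print('sq corners')
q=[back(C["top"],T(p),.006) for p in[(545,321),(591,372),(542,417),(494,367)]]
for x in q: print(np.round(1000*x,1))
print('round c',1000*back(C["top"],T((156,387)),.006),'coaster',1000*back(C["top"],T((703,378)),.005))
hq=[back(C["top"],T(p),.165) for p in[(740,362),(765,357),(775,378),(750,395)]]
for x in hq: print(np.round(1000*x,1))
E
python3 m.py
```

```text
stirtop [ 414.9 -200.5  169.2] 0.83 topview only z: [ 415.8 -201.7]
stirfoot_bot [ 420.  -194.3   -2.9] 0.4 topview only z: [ 419.4 -193.6]
cap_r [423.4 235.2  39.5] 0.02 topview only z: [423.4 235.1]
cap_s [430.  -74.3  41.5] 0.09 topview only z: [429.9 -74.1]
btn [601.7 100.4  42.2] 0.62 topview only z: [602.7  99.1]
pot [605.7 241.9  66.1] 0.53 topview only z: [606.5 240.6]
tA [692.3  17.4   7.9] 0.91 topview only z: [694.   15.3]
tB [ 707.9 -173.7    8.1] 0.6 topview only z: [ 709.  -174.9]
tC [ 519.4 -191.5    1.7] 0.28 topview only z: [ 519.8 -192. ]
tD [503.5  -1.    5.2] 0.14 topview only z: [503.7  -1.2]
sq_far [646.3 -36.8  13.4] 0.11 topview only z: [646.5 -37.1]
rd_far [ 654.2 -126.    15.2] 0.04 topview only z: [ 654.1 -125.9]
rd_near [556.7 -45.1  13.9] 0.33 topview only z: [557.2 -45.8]
sq_near [ 564.5 -135.9   11.4] 0.13 topview only z: [ 564.7 -136.2]
w1 [679.4  57.5  16.5] 1.13 topview only z: [681.4  54.9]
w2 [514.9  68.2  15.8] 0.66 topview only z: [515.8  66.8]
w3 [533.2 333.4  10.4] 0.18 topview only z: [533.5 332.9]
tray [ 0.60689862 -0.0845558   0.08671151] 4.968203541964605 [-1.1 -0.3 -1.1 -0.8 -0.8 -0.7 -1.  -0.4 -1.2 -1.4 -0.9 -0.9 -0.  -2.7
  0.4 -2. ]
pot beads top
[653.  239.9  51. ]
[631.3 206.4  51. ]
[584.5 206.4  51. ]
[572.2 245.6  51. ]
[590.5 277.6  51. ]
[634.2 277.9  51. ]
sq corners
[467.7 -78.4   6. ]
[ 426.1 -113.3    6. ]
[391.4 -72.9   6. ]
[432.1 -36.3   6. ]
round c [423.36691059 234.18494557   6.        ] coaster [ 418.95902055 -202.21338269    5.        ]
[ 425.9 -192.3  165. ]
[ 428.9 -209.7  165. ]
[ 414.2 -215.8  165. ]
[ 403.  -197.9  165. ]
```

The triangulation gives heights that match the text: cap tops about 40 mm, stirrer top 169 mm, recess mouths about 14 mm. First I'll move to a clear spot and turn to yaw 90°, where tool x is world y and tool y is world x.

send_rows(
  xyz=[
    [-0.038,-0.029,0],
    [-0.038,-0.029,0],
    [-0.038,-0.029,0],
    [-0.038,-0.029,0],
    [-0.038,-0.029,0],
    [-0.038,-0.029,0],
    [-0.038,-0.029,0],
    [-0.038,-0.029,0],
    [-0.038,-0.029,0],
    [-0.038,-0.029,0],
    [-0.038,-0.029,0],
    [0,0,0],
    [0,0,0],
    [0,0,0],
    [0,0,0],
    [0,0,0],
    [0,0,0],
    [0,0,0],
    [0,0,0],
    [0,0,0],
  ],
  rotation=[
    [0,0,0],
    [0,0,0],
    [0,0,0],
    [0,0,0],
    [0,0,0],
    [0,0,0],
    [0,0,0],
    [0,0,0],
    [0,0,0],
    [0,0,0],
    [0,0,0],
    [0,0,0.143],
    [0,0,0.143],
    [0,0,0.143],
    [0,0,0.143],
    [0,0,0.143],
    [0,0,0.143],
    [0,0,0.143],
    [0,0,0.143],
    [0,0,0.143],
  ],
  jaw=[1,1,1,1,1,1,1,1,1,1,1,1,1,1,1,1,1,1,1,1],
  newtons=40,
)

```text
time_s: 2.2
tool_pos: [0.4939, 0.2007, 0.4046]
tool_rot: [-180.0, 0.0, 89.7]
force: [0.7, 0.7, -0.7]
grip_width: 0.0872
grasp_force: 0.0
```

```bash
python3 - <<'E'
from h import *
o=st(); print(np.round(o["tool_pos"],4),np.round(o["tool_rot"],2),o["time_s"])
C=cams()
for n in C: cv2.imwrite(f"pics/{n}1.png",C[n]["image"])
a=C["top"]["image"][205:250,410:475]; b=C["scene"]["image"][100:180,240:320]
cv2.imwrite("pics/st.png",np.hstack([cv2.resize(a,(400,277),interpolation=2),cv2.resize(b,(277,277),interpolation=2)]))
E
```

```text
[0.4939 0.2007 0.4046] [-179.98    0.     89.66] 2.2
```

View pics/st.png

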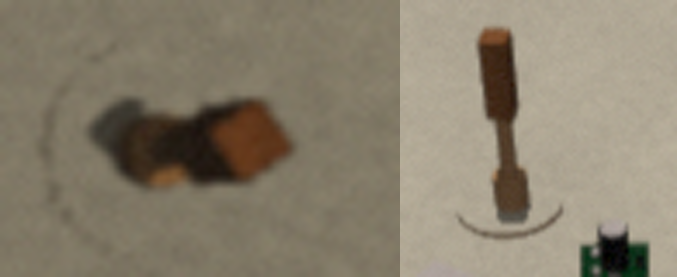

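View pics/top1.png

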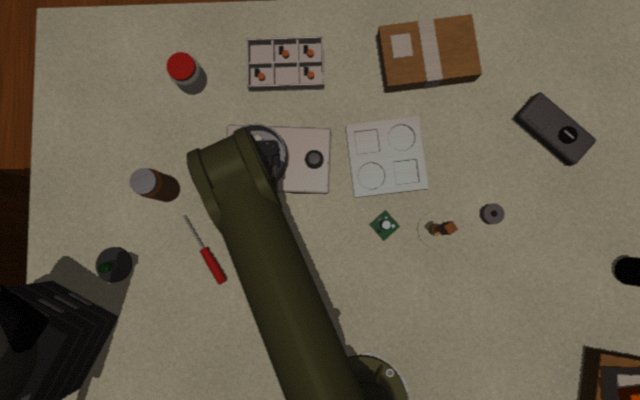

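The stirrer's top face is at zoom pixels (212,130), (262,100), (292,147), (243,180), so its faces lie near 31.5°. I'll go above it and turn to a yaw of about 121.5°.

send_rows(
  xyz=[
    [-0.04,-0.008,0],
    [-0.04,-0.008,0],
    [-0.04,-0.008,0],
    [-0.04,-0.008,0],
    [-0.04,-0.008,0],
    [-0.04,-0.008,0],
    [-0.04,-0.008,0],
    [-0.04,-0.008,0],
    [-0.04,-0.008,0],
    [-0.04,-0.008,0],
    [0,0,0],
    [0,0,0],
    [0,0,0],
    [0,0,0],
    [0,0,0],
  ],
  rotation=[
    [0,0,0],
    [0,0,0],
    [0,0,0],
    [0,0,0],
    [0,0,0],
    [0,0,0],
    [0,0,0],
    [0,0,0],
    [0,0,0],
    [0,0,0],
    [0,0,-0.139],
    [0,0,-0.139],
    [0,0,-0.139],
    [0,0,-0.139],
    [0,0,0],
  ],
  jaw=[1,1,1,1,1,1,1,1,1,1,1,1,1,1,1],
)

```text
time_s: 3.8
tool_pos: [0.4139, -0.1993, 0.4048]
tool_rot: [180.0, -0.0, 122.1]
force: [0.4, -0.3, 0.2]
grip_width: 0.0869
grasp_force: 0.0
```

```bash
cat >> h.py <<'E'
def d(target):
    "shift in tool axes to bring the TCP to world target"
    o=st(); R=Ro.from_euler("xyz",o["tool_rot"],degrees=True)
    print("pos",np.round(o["tool_pos"],4),"rot",np.round(o["tool_rot"],2),"tool shift mm",np.round(1000*R.inv().apply(np.array(target)-o["tool_pos"]),1))
E
python3 -c "
from h import *
d([.416,-.1995,.309]); C=cams()
a=C['top']['image'];print()
"
```

```text
pos [ 0.4139 -0.1993  0.4048] rot [ 1.7998e+02 -1.0000e-02  1.2205e+02] tool shift mm [-1.3  1.7 95.8]
```

send_rows(
  xyz=[
    [-0.001,0.002,0.016],
    [0,0,0.016],
    [0,0,0.016],
    [0,0,0.016],
    [0,0,0.016],
    [0,0,0.016],
    [0,0,0],
    [0,0,0],
    [0,0,0],
    [0,0,0],
    [0,0,0],
    [0,0,0],
    [0,0,0],
    [0,0,0],
    [0,0,0],
    [0,0,0],
  ],
  rotation=[
    [0,0,0],
    [0,0,0],
    [0,0,0],
    [0,0,0],
    [0,0,0],
    [0,0,0],
    [0,0,0],
    [0,0,0],
    [0,0,0],
    [0,0,0],
    [0,0,0],
    [0,0,0],
    [0,0,0],
    [0,0,0],
    [0,0,0],
    [0,0,0],
  ],
  jaw=[1,1,1,1,1,1,1,0.6,0.4,0.3,0.2,0.1,0,0,0,0],
  newtons=40,
)

```text
time_s: 5.5
tool_pos: [0.4162, -0.199, 0.3087]
tool_rot: [180.0, -0.0, 121.9]
force: [-3.0, -1.5, -0.1]
grip_width: 0.0239
grasp_force: 39.9
```

send_rows(
  xyz=[
    [0,0,-0.02],
    [0,0,-0.04],
    [0,0,-0.04],
    [0,0,-0.02],
    [0.0195,0.0284,0],
    [0.0195,0.0284,0],
    [0.0195,0.0284,0],
    [0.0195,0.0284,0],
    [0.0195,0.0284,0],
    [0.0195,0.0284,0],
    [0.0195,0.0284,0],
    [0.0195,0.0284,0],
    [0.0195,0.0284,0],
    [0.0195,0.0284,0],
    [0.0195,0.0284,0],
    [0.0195,0.0284,0],
    [0.0195,0.0284,0],
    [0.0195,0.0284,0],
    [0,0,0],
    [0,0,0],
  ],
  rotation=[
    [0,0,0],
    [0,0,0],
    [0,0,0],
    [0,0,0],
    [0,0,0],
    [0,0,0],
    [0,0,0],
    [0,0,0],
    [0,0,0],
    [0,0,0],
    [0,0,0],
    [0,0,0],
    [0,0,0],
    [0,0,0],
    [0,0,0],
    [0,0,0],
    [0,0,0],
    [0,0,0],
    [0,0,0],
    [0,0,0],
  ],
  jaw=[0,0,0,0,0,0,0,0,0,0,0,0,0,0,0,0,0,0,0,0],
)

```text
time_s: 7.5
tool_pos: [0.6097, 0.2437, 0.4273]
tool_rot: [-179.9, 0.0, 122.0]
force: [0.6, -0.5, -1.5]
grip_width: 0.024
grasp_force: 39.9
```

```bash
python3 - <<'E'
from h import *
d([.610,.243,.343]); C=cams()
a=C["scene"]["image"][100:310,270:470]; cv2.imwrite("pics/s2.png",cv2.resize(a,None,fx=2.8,fy=2.8,interpolation=2))
E
```

```text
pos [0.6097 0.2437 0.4273] rot [-1.7985e+02  4.0000e-02  1.2196e+02] tool shift mm [-0.7  0.1 84.3]
```

View pics/s2.png

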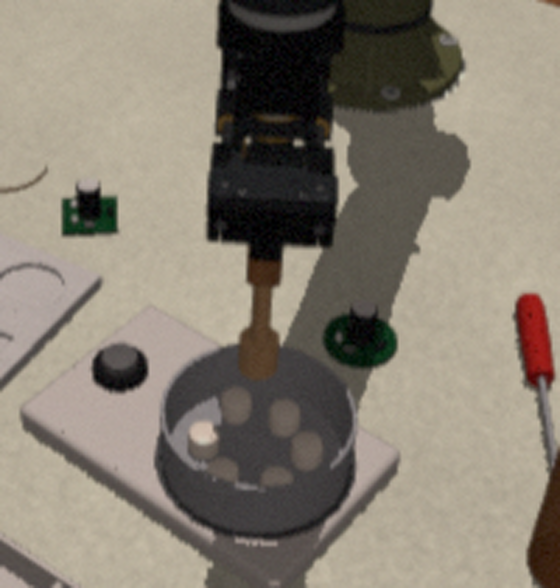

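The stirrer hangs centred over the pot, with its foot above the free middle. I'll lower it and move out between two beads.

send_rows(
  xyz=[
    [-0.0007,0,0.016],
    [0,0,0.016],
    [0,0,0.016],
    [0,0,0.016],
    [0,0,0.016],
    [0,0,0.006],
    [0,0,0],
    [0,0.0076,0],
    [0,0.0076,0],
    [0,0.0076,0],
    [0,0.0076,0],
    [0,0.0076,0],
    [0,0,0],
  ],
  rotation=[
    [0,0,0],
    [0,0,0],
    [0,0,0],
    [0,0,0],
    [0,0,0],
    [0,0,0],
    [0,0,0],
    [0,0,0],
    [0,0,0],
    [0,0,0],
    [0,0,0],
    [0,0,0],
    [0,0,0],
  ],
  jaw=[0,0,0,0,0,0,0,0,0,0,0,0,0],
)

```text
time_s: 8.9
tool_pos: [0.6432, 0.263, 0.3426]
tool_rot: [180.0, 0.0, 121.9]
force: [-0.5, 1.1, -0.5]
grip_width: 0.0235
grasp_force: 39.9
```

send_rows(
  xyz=[
    [0.0079,-0.0008,0],
    [0.0076,-0.0025,0],
    [0.0068,-0.004,0],
    [0.0059,-0.0053,0],
    [0.0047,-0.0064,0],
    [0.0032,-0.0073,0],
    [0.0017,-0.0077,0],
    [0,-0.008,0],
    [-0.0017,-0.0077,0],
    [-0.0032,-0.0073,0],
    [-0.0047,-0.0064,0],
    [-0.0059,-0.0053,0],
    [-0.0068,-0.004,0],
    [-0.0076,-0.0025,0],
    [-0.0079,-0.0008,0],
  ],
  rotation=[
    [0,0,0],
    [0,0,0],
    [0,0,0],
    [0,0,0],
    [0,0,0],
    [0,0,0],
    [0,0,0],
    [0,0,0],
    [0,0,0],
    [0,0,0],
    [0,0,0],
    [0,0,0],
    [0,0,0],
    [0,0,0],
    [0,0,0],
  ],
  jaw=[0,0,0,0,0,0,0,0,0,0,0,0,0,0,0],
)

```text
time_s: 10.4
tool_pos: [0.5809, 0.2253, 0.3461]
tool_rot: [178.9, -0.0, 122.0]
force: [12.4, 5.5, -2.8]
grip_width: 0.0241
grasp_force: 40.3
```

send_rows(
  xyz=[
    [-0.0079,0.0008,0],
    [-0.0076,0.0025,0],
    [-0.0068,0.004,0],
    [-0.0059,0.0053,0],
    [-0.0047,0.0064,0],
    [-0.0032,0.0073,0],
    [-0.0017,0.0077,0],
    [0,0.008,0],
    [0,0,0],
    [0,0,0],
  ],
  rotation=[
    [0,0,0],
    [0,0,0],
    [0,0,0],
    [0,0,0],
    [0,0,0],
    [0,0,0],
    [0,0,0],
    [0,0,0],
    [0,0,0],
    [0,0,0],
  ],
  jaw=[0,0,0,0,0,0,0,0,0,0],
)

```text
time_s: 11.4
tool_pos: [0.6332, 0.2122, 0.342]
tool_rot: [-179.9, -0.0, 121.9]
force: [-1.7, 1.4, -1.6]
grip_width: 0.0239
grasp_force: 40.0
```

```bash
python3 - <<'E'
from h import *
d([.610,.243,.343]); C=cams(); print(st()["force"])
a=C["scene"]["image"][100:310,270:470]; cv2.imwrite("pics/s3.png",cv2.resize(a,None,fx=2.8,fy=2.8,interpolation=2))
E
```

```text
pos [0.6332 0.2122 0.342 ] rot [-1.7987e+02 -4.0000e-02  1.2186e+02] tool shift mm [38.4 -3.4 -1. ]
[-2.56406038  0.78586723 -1.97934923]
```

View pics/s3.png

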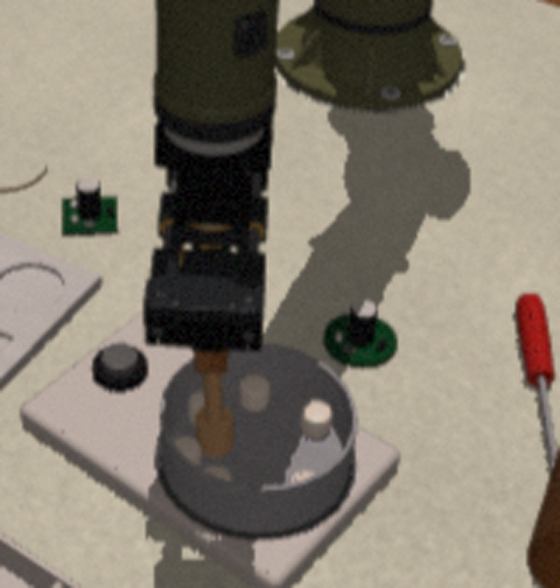

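All six beads are still in the pot, at (255,390), (318,418), (303,478), (195,405), (185,450) and (215,473). I'll work out how far they have turned.

```bash
python3 - <<'E'
from h import *
C=cams()["scene"]; c=np.array([610,243])
for L,pp in(("old",[(235,394),(284,407),(306,440),(203,428),(223,462),(275,470)]),("new",[(255,380),(318,408),(303,474),(195,398),(185,445),(215,468)])):
    for p in pp:
        v=1000*back(C,np.array([270,100])+np.array(p)/2.8-.3,.051)[:2]-c; print(L,np.round(v),round(np.hypot(*v)),round(np.degrees(np.arctan2(v[1],v[0]))))
E
```

```text
old [-25. -35.] 42 -125
old [-36.   5.] 37 172
old [-17.  37.] 41 115
old [ 21. -34.] 40 -59
old [40. -2.] 40 -3
old [22. 34.] 41 57
new [-47. -30.] 56 -147
new [-52.  27.] 58 152
new [13. 53.] 55 76
new [ -2. -58.] 58 -92
new [ 43. -35.] 56 -39
new [48. -4.] 48 -4
```

Two or three beads appear to have slid outward to the wall and been passed on the inside. I'll make a wider sweep at a 47 mm radius, ahead of which the beads at the wall must travel.

```bash
python3 - <<'E'
import numpy as np
b=np.radians(-85+10*np.arange(0,41)); r=np.minimum(38+1.5*np.arange(41),47)
p=np.c_[r*np.sin(b),r*np.cos(b)]; p[0]=[-38.4,3.4]
q=np.round(p/1000,4); D=np.round(np.diff(q,axis=0),4)
for i in range(0,40,20): print([[float(x),float(y),0] for x,y in D[i:i+20]])
E
```

```text
[[0.0002, 0.0068, 0], [0.001, 0.0071, 0], [0.0024, 0.0071, 0], [0.0037, 0.0067, 0], [0.005, 0.0062, 0], [0.0062, 0.0053, 0], [0.0077, 0.0028, 0], [0.0081, 0.0014, 0], [0.0082, 0.0, 0], [0.0081, -0.0014, 0], [0.0077, -0.0028, 0], [0.0071, -0.0041, 0], [0.0062, -0.0053, 0], [0.0053, -0.0062, 0], [0.0041, -0.0071, 0], [0.0028, -0.0077, 0], [0.0014, -0.0081, 0], [0.0, -0.0082, 0], [-0.0014, -0.0081, 0], [-0.0028, -0.0077, 0]]
[[-0.0041, -0.0071, 0], [-0.0053, -0.0062, 0], [-0.0062, -0.0053, 0], [-0.0071, -0.0041, 0], [-0.0077, -0.0028, 0], [-0.0081, -0.0014, 0], [-0.0082, 0.0, 0], [-0.0081, 0.0014, 0], [-0.0077, 0.0028, 0], [-0.0071, 0.0041, 0], [-0.0062, 0.0053, 0], [-0.0053, 0.0062, 0], [-0.0041, 0.0071, 0], [-0.0028, 0.0077, 0], [-0.0014, 0.0081, 0], [0.0, 0.0082, 0], [0.0014, 0.0081, 0], [0.0028, 0.0077, 0], [0.0041, 0.0071, 0], [0.0053, 0.0062, 0]]
```

send_rows(
  xyz=[
    [0.0002,0.0068,0],
    [0.001,0.0071,0],
    [0.0024,0.0071,0],
    [0.0037,0.0067,0],
    [0.005,0.0062,0],
    [0.0062,0.0053,0],
    [0.0077,0.0028,0],
    [0.0081,0.0014,0],
    [0.0082,0,0],
    [0.0081,-0.0014,0],
  ],
  rotation=[
    [0,0,0],
    [0,0,0],
    [0,0,0],
    [0,0,0],
    [0,0,0],
    [0,0,0],
    [0,0,0],
    [0,0,0],
    [0,0,0],
    [0,0,0],
  ],
  jaw=[0,0,0,0,0,0,0,0,0,0],
)

```text
time_s: 12.6
tool_pos: [0.6442, 0.2733, 0.3433]
tool_rot: [-180.0, 0.5, 121.7]
force: [1.0, -6.1, 1.6]
grip_width: 0.0233
grasp_force: 40.0
```

```bash
python3 - <<'E'
from h import *
d([.610,.243,.343]); C=cams(); print(st()["force"])
cv2.imwrite("pics/raw4.png",C["scene"]["image"]); cv2.imwrite("pics/rawt4.png",C["top"]["image"])
E
```

```text
pos [0.6442 0.2733 0.3433] rot [-179.98    0.49  121.67] tool shift mm [ -7.8 -45.    0.4]
[ 0.6126777  -4.95604562  1.15235117]
```

Forces are mild, so I'll carry on round.

send_rows(
  xyz=[
    [0.0077,-0.0028,0],
    [0.0071,-0.0041,0],
    [0.0062,-0.0053,0],
    [0.0053,-0.0062,0],
    [0.0041,-0.0071,0],
    [0.0028,-0.0077,0],
    [0.0014,-0.0081,0],
    [0,-0.0082,0],
    [-0.0014,-0.0081,0],
    [-0.0028,-0.0077,0],
  ],
  rotation=[
    [0,0,0],
    [0,0,0],
    [0,0,0],
    [0,0,0],
    [0,0,0],
    [0,0,0],
    [0,0,0],
    [0,0,0],
    [0,0,0],
    [0,0,0],
  ],
  jaw=[0,0,0,0,0,0,0,0,0,0],
)

```text
time_s: 13.7
tool_pos: [0.573, 0.268, 0.3443]
tool_rot: [179.4, 0.2, 121.9]
force: [8.5, -0.5, -2.6]
grip_width: 0.0234
grasp_force: 40.0
```

send_rows(
  xyz=[
    [-0.0041,-0.0071,0],
    [-0.0053,-0.0062,0],
    [-0.0062,-0.0053,0],
    [-0.0071,-0.0041,0],
    [-0.0077,-0.0028,0],
    [-0.0081,-0.0014,0],
    [-0.0082,0,0],
    [-0.0081,0.0014,0],
    [-0.0077,0.0028,0],
    [-0.0071,0.0041,0],
    [0,0,0],
  ],
  rotation=[
    [0,0,0],
    [0,0,0],
    [0,0,0],
    [0,0,0],
    [0,0,0],
    [0,0,0],
    [0,0,0],
    [0,0,0],
    [0,0,0],
    [0,0,0],
    [0,0,0],
  ],
  jaw=[0,0,0,0,0,0,0,0,0,0,0],
)

```text
time_s: 14.8
tool_pos: [0.5948, 0.2037, 0.3466]
tool_rot: [178.9, -0.1, 121.9]
force: [7.3, 8.9, 1.4]
grip_width: 0.0245
grasp_force: 39.9
```

```bash
python3 - <<'E'
from h import *
d([.610,.243,.343]); C=cams(); print(st()["force"])
cv2.imwrite("pics/raw5.png",C["scene"]["image"])
a=cv2.resize(cv2.imread("pics/raw4.png")[200:310,315:405],None,fx=4.2,fy=4.2,interpolation=2)
b=cv2.resize(C["scene"]["image"][200:310,315:405],None,fx=4.2,fy=4.2,interpolation=2)
cv2.imwrite("pics/s45.png",cv2.convertScaleAbs(np.hstack([a,b]),alpha=1.5))
E
```

```text
pos [0.5948 0.2037 0.3466] rot [ 1.7894e+02 -1.5000e-01  1.2195e+02] tool shift mm [25.3 33.7  4.3]
[6.86821439 7.36903931 1.6826494 ]
```

View pics/s45.png

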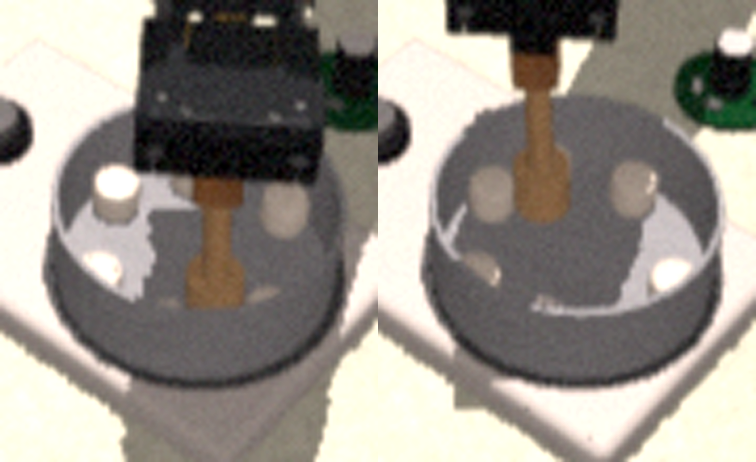

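Left picture: six beads visible. Right picture: five visible and one hidden behind the stirrer's foot at (543,185), with about 10 N of steady push. I'll compute the positions.

```bash
python3 - <<'E'
from h import *
C=cams()["scene"]; c=np.array([610,243])
print(P(C,[.5948,.2037,.040]), (P(C,[.5948,.2037,.040])-[315,200])*4.2+[378,0])
for L,pp in(("4",[(117,178),(100,262),(185,175),(285,195),(265,290),(170,298)]),("5",[(112,178),(98,262),(254,172),(293,267),(167,302)])):
    for p in pp:
        v=1000*back(C,np.array([315,200])+np.array(p)/4.2-.4,.051)[:2]-c; print(L,np.round(v),round(np.hypot(*v)),round(np.degrees(np.arctan2(v[1],v[0]))))
E
```

```text
[[349.41687102 245.27416462]] [[522.55085829 190.1514914 ]]
4 [ -6. -52.] 52 -96
4 [ 47. -25.] 54 -28
4 [-29. -24.] 38 -141
4 [-49.  27.] 56 151
4 [13. 53.] 54 77
4 [46. 17.] 49 20
5 [ -4. -54.] 54 -94
5 [ 48. -26.] 55 -29
5 [-53.   5.] 53 175
5 [-9. 56.] 57 99
5 [49. 17.] 51 19
```

The pushed beads slip past the foot after moving about 25°. From the cyclic order, all have shifted counter-clockwise by roughly 22–60° since the start. Another turn makes it certain.

send_rows(
  xyz=[
    [-0.0062,0.0053,0],
    [-0.0053,0.0062,0],
    [-0.0041,0.0071,0],
    [-0.0028,0.0077,0],
    [-0.0014,0.0081,0],
    [0,0.0082,0],
    [0.0014,0.0081,0],
    [0.0028,0.0077,0],
    [0.0041,0.0071,0],
    [0.0053,0.0062,0],
    [0,0,0],
  ],
  rotation=[
    [0,0,0],
    [0,0,0],
    [0,0,0],
    [0,0,0],
    [0,0,0],
    [0,0,0],
    [0,0,0],
    [0,0,0],
    [0,0,0],
    [0,0,0],
    [0,0,0],
  ],
  jaw=[0,0,0,0,0,0,0,0,0,0,0],
)

```text
time_s: 16.1
tool_pos: [0.6552, 0.2334, 0.3418]
tool_rot: [-179.7, -0.0, 122.0]
force: [-5.9, 0.6, 1.6]
grip_width: 0.0239
grasp_force: 40.0
```

send_rows(
  xyz=[
    [0.0062,0.0053,0],
    [0.0071,0.0041,0],
    [0.0077,0.0028,0],
    [0.0081,0.0014,0],
    [0.0082,0,0],
    [0.0081,-0.0014,0],
    [0.0077,-0.0028,0],
    [0.0071,-0.0041,0],
    [0.0062,-0.0053,0],
    [0.0053,-0.0062,0],
    [0,0,0],
  ],
  rotation=[
    [0,0,0],
    [0,0,0],
    [0,0,0],
    [0,0,0],
    [0,0,0],
    [0,0,0],
    [0,0,0],
    [0,0,0],
    [0,0,0],
    [0,0,0],
    [0,0,0],
  ],
  jaw=[0,0,0,0,0,0,0,0,0,0,0],
)

```text
time_s: 17.2
tool_pos: [0.6144, 0.288, 0.3441]
tool_rot: [179.8, 0.3, 121.8]
force: [4.0, -4.0, -0.7]
grip_width: 0.024
grasp_force: 40.0
```

```bash
python3 - <<'E'
from h import *
d([.610,.243,.343]); C=cams(); print(st()["force"])
b=cv2.resize(C["scene"]["image"][190:310,315:405],None,fx=4.2,fy=4.2,interpolation=2)
cv2.imwrite("pics/s6.png",cv2.convertScaleAbs(b,alpha=1.5))
E
```

```text
pos [0.6144 0.288  0.3441] rot [179.77   0.3  121.77] tool shift mm [-35.9 -27.4   1.2]
[ 3.49778044 -3.39019688  0.99748011]
```

View pics/s6.png

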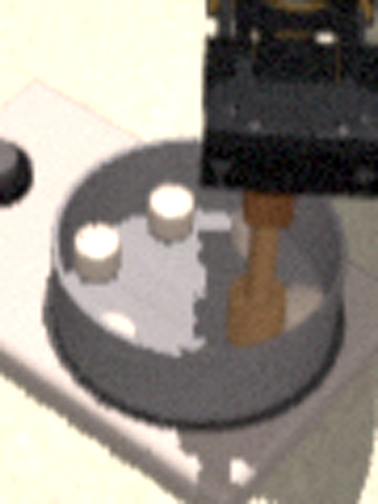

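The beads here sit at (97,240), (170,200), (118,325), (245,235) and (305,300), with one hidden at the near rim. I'll finish this turn.

send_rows(
  xyz=[
    [0.0041,-0.0071,0],
    [0.0028,-0.0077,0],
    [0.0014,-0.0081,0],
    [0,-0.0082,0],
    [-0.0014,-0.0081,0],
    [-0.0028,-0.0077,0],
    [-0.0041,-0.0071,0],
    [-0.0053,-0.0062,0],
    [-0.0062,-0.0053,0],
    [-0.0071,-0.0041,0],
  ],
  rotation=[
    [0,0,0],
    [0,0,0],
    [0,0,0],
    [0,0,0],
    [0,0,0],
    [0,0,0],
    [0,0,0],
    [0,0,0],
    [0,0,0],
    [0,0,0],
  ],
  jaw=[0,0,0,0,0,0,0,0,0,0],
)

```text
time_s: 18.3
tool_pos: [0.5667, 0.2404, 0.3461]
tool_rot: [178.9, -0.1, 122.0]
force: [9.9, 9.5, 3.1]
grip_width: 0.0241
grasp_force: 40.5
```

send_rows(
  xyz=[
    [-0.0077,-0.0028,0],
    [-0.0081,-0.0014,0],
    [-0.0082,0,0],
    [-0.0081,0.0014,0],
    [-0.0077,0.0028,0],
    [-0.0071,0.0041,0],
    [-0.0062,0.0053,0],
    [-0.0053,0.0062,0],
    [-0.0041,0.0071,0],
    [-0.0028,0.0077,0],
    [0,0,0],
  ],
  rotation=[
    [0,0,0],
    [0,0,0],
    [0,0,0],
    [0,0,0],
    [0,0,0],
    [0,0,0],
    [0,0,0],
    [0,0,0],
    [0,0,0],
    [0,0,0],
    [0,0,0],
  ],
  jaw=[0,0,0,0,0,0,0,0,0,0,0],
)

```text
time_s: 19.4
tool_pos: [0.6244, 0.1978, 0.3418]
tool_rot: [-179.9, 0.0, 121.8]
force: [0.3, -0.2, -1.7]
grip_width: 0.0235
grasp_force: 39.9
```

```bash
python3 - <<'E'
from h import *
d([.610,.243,.343]); C=cams(); print(st()["force"])
b=cv2.resize(C["scene"]["image"][150:310,295:415],None,fx=3.7,fy=3.7,interpolation=2)
cv2.imwrite("pics/s7.png",cv2.convertScaleAbs(b,alpha=1.5))
E
```

```text
pos [0.6244 0.1978 0.3418] rot [-1.7989e+02  1.0000e-02  1.2183e+02] tool shift mm [46.  11.6 -1.2]
[ 0.43600727  0.3050453  -1.4448373 ]
```

View pics/s7.png

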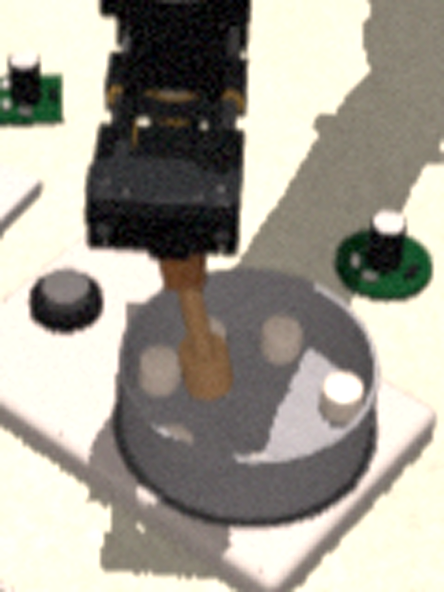

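```bash
python3 - <<'E'
from h import *
C=cams(); c=np.array([610,243]); S=C["scene"]
for L,o,f,pp in(("6",[315,190],4.2,[(97,230),(170,190),(118,322),(245,228),(305,292)]),("7",[295,150],3.7,[(160,353),(175,430),(212,325),(282,322),(343,380)])):
    for p in pp:
        v=1000*back(S,np.array(o)+np.array(p)/f-.4,.051)[:2]-c; print(L,np.round(v),round(np.hypot(*v)),round(np.degrees(np.arctan2(v[1],v[0]))))
print(1000*back(S,np.array([295,150])+np.array((208,385))/3.7,.042), 'foot')
E
```

```text
6 [  7. -57.] 57 -83
6 [-41. -42.] 59 -135
6 [ 52. -11.] 53 -12
6 [-42.   6.] 42 172
6 [-22.  55.] 59 112
7 [  8. -55.] 56 -82
7 [ 52. -13.] 53 -14
7 [-30. -43.] 52 -125
7 [-58. -10.] 59 -171
7 [-39.  45.] 60 131
[615.6164027  222.86482695  42.        ] foot
```

Tracked in order, every bead has advanced about 43–74° (over 35 mm), so the stirring condition is met. The stirrer has tilted roughly 12° in the pads, turned about the tool's y axis. I'll lift and carry it back over the coaster, then measure the tilt.

send_rows(
  xyz=[
    [0,0,-0.018],
    [0,0,-0.018],
    [0,0,-0.018],
    [0,0,-0.018],
    [0,0,-0.018],
    [-0.0163,-0.0276,0],
    [-0.0163,-0.0276,0],
    [-0.0163,-0.0276,0],
    [-0.0163,-0.0276,0],
    [-0.0163,-0.0276,0],
    [-0.0163,-0.0276,0],
    [-0.0163,-0.0276,0],
    [-0.0163,-0.0276,0],
    [-0.0163,-0.0276,0],
    [-0.0163,-0.0276,0],
    [-0.0163,-0.0276,0],
    [-0.0163,-0.0276,0],
    [-0.0163,-0.0276,0],
    [-0.0163,-0.0276,0],
    [0,0,0],
  ],
  rotation=[
    [0,0,0],
    [0,0,0],
    [0,0,0],
    [0,0,0],
    [0,0,0],
    [0,0,0],
    [0,0,0],
    [0,0,0],
    [0,0,0],
    [0,0,0],
    [0,0,0],
    [0,0,0],
    [0,0,0],
    [0,0,0],
    [0,0,0],
    [0,0,0],
    [0,0,0],
    [0,0,0],
    [0,0,0],
    [0,0,0],
  ],
  jaw=[0,0,0,0,0,0,0,0,0,0,0,0,0,0,0,0,0,0,0,0],
)

```text
time_s: 21.6
tool_pos: [0.4134, -0.2047, 0.4329]
tool_rot: [180.0, -0.0, 121.4]
force: [-0.0, -0.4, -1.2]
grip_width: 0.0237
grasp_force: 39.9
```

```bash
cat > tilt.py <<'E'
from h import *
import sys
o=st(); C=cams(); R=Ro.from_euler("xyz",o["tool_rot"],degrees=True).as_matrix(); p=np.array(o["tool_pos"]); g=p+R@[0,0,.164]
im=C["scene"]["image"]; hsv=cv2.cvtColor(im,cv2.COLOR_BGR2HSV)
for th in (-.1,0,.1,.2,.3):
    a=R@[np.sin(th),0,np.cos(th)]
    print(th, np.round(P(C["scene"],[g+a*.05,g+a*.09,g+a*.125]),1).tolist())
q=P(C["scene"],[g+R[:,2]*.08])[0]; x0,y0=int(q[0])-40,int(q[1])-45
m=((hsv[...,0]>5)&(hsv[...,0]<17)&(hsv[...,1]>95)&(hsv[...,2]>40))[y0:y0+90,x0:x0+80]
for r in range(0,90,3):
    c=np.where(m[r])[0]
    if len(c): print(y0+r,x0+c.min(),x0+c.max(),len(c))
cv2.imwrite(sys.argv[1],cv2.resize(im[y0-40:y0+90,x0-40:x0+120],None,fx=4,fy=4,interpolation=2))
E
python3 tilt.py pics/s8.png; python3 -c "
from h import *
d([.416,-.1995,.343])"
```

```text
-0.1 [[262.3, 92.1], [262.4, 105.2], [262.4, 116.2]]
0 [[264.2, 92.3], [265.6, 105.5], [266.8, 116.6]]
0.1 [[266.0, 92.2], [268.8, 105.4], [271.2, 116.5]]
0.2 [[267.8, 92.1], [272.0, 105.1], [275.5, 116.1]]
0.3 [[269.5, 91.7], [275.1, 104.5], [279.7, 115.4]]
57 225 302 30
60 225 302 38
63 225 302 41
66 225 302 43
69 227 299 37
72 232 291 40
75 237 284 34
78 242 275 22
81 247 270 15
84 251 270 11
87 262 270 9
90 263 271 9
93 264 270 7
96 268 270 3
99 268 271 4
102 269 272 4
105 270 273 3
108 271 274 4
111 272 277 5
114 270 279 10
117 271 279 9
120 272 279 8
123 273 278 6
pos [ 0.4155 -0.2005  0.4328] rot [ 1.7990e+02 -7.0000e-02  1.2174e+02] tool shift mm [ 0.5  0.8 89.8]
```

The fit gives a tilt of about 0.19 rad about tool y, so I'll counter it with the tool.

send_rows(
  xyz=[
    [0,0,0],
    [0,0,0],
    [0,0,0],
  ],
  rotation=[
    [0,-0.095,0],
    [0,-0.095,0],
    [0,0,0],
  ],
  jaw=[0,0,0],
)

```text
time_s: 22.0
tool_pos: [0.4164, -0.1979, 0.4326]
tool_rot: [180.0, 10.9, 122.1]
force: [0.6, 0.0, -1.0]
grip_width: 0.0239
grasp_force: 40.0
```

```bash
python3 tilt.py pics/s9.png | tail -9; python3 - <<'E'
from h import *
o=st(); R=Ro.from_euler("xyz",o["tool_rot"],degrees=True); g=np.array(o["tool_pos"])+R.apply([0,0,.164]); print(g)
d(np.array(o["tool_pos"])+np.array([.417,-.2,.18])-g)
print("up1mm:",R.inv().apply([0,0,1]))
C=cams()["scene"]; print(P(C,[[g[0],g[1],g[2]-.09],[g[0],g[1],g[2]-.125]]))
E
```

```text
98 253 256 4
101 254 256 2
104 254 257 4
107 254 257 4
110 254 258 5
113 252 261 10
116 252 261 10
119 253 261 9
122 254 261 8
[ 0.43244268 -0.22482819  0.27148292]
pos [ 0.4163 -0.1989  0.4326] rot [180.    10.73 121.95] tool shift mm [45.8  0.  84.4]
up1mm: [-1.86180989e-01  8.02140299e-05 -9.82515462e-01]
[[255.34565773 105.26669006]
 [256.75993909 116.39115557]]
```

send_rows(
  xyz=[
    [0.0076,0,0.014],
    [0.0076,0,0.014],
    [0.0076,0,0.014],
    [0.0076,0,0.014],
    [0.0077,0,0.014],
    [0.0077,0,0.0144],
    [0.0011,0,0.0059],
    [0.0011,0,0.0059],
    [0.0011,0,0.0059],
    [0.0011,0,0.0059],
    [0.0011,0,0.0059],
    [0,0,0],
  ],
  rotation=[
    [0,0,0],
    [0,0,0],
    [0,0,0],
    [0,0,0],
    [0,0,0],
    [0,0,0],
    [0,0,0],
    [0,0,0],
    [0,0,0],
    [0,0,0],
    [0,0,0],
    [0,0,0],
  ],
  jaw=[0,0,0,0,0,0,0,0,0,0,0,0],
)

```text
time_s: 23.4
tool_pos: [0.4007, -0.1753, 0.3105]
tool_rot: [-179.9, 10.8, 121.9]
force: [-1.0, 0.3, -2.2]
grip_width: 0.024
grasp_force: 40.0
```

```bash
python3 tilt.py pics/s9.png | tail -9; python3 - <<'E'
from h import *
o=st(); R=Ro.from_euler("xyz",o["tool_rot"],degrees=True); g=np.array(o["tool_pos"])+R.apply([0,0,.164]); print(g)
C=cams()["scene"]; print(P(C,[[g[0],g[1],g[2]-.09],[g[0],g[1],g[2]-.125]]))
E
```

```text
136 267 270 4
139 268 270 3
142 268 270 3
145 268 271 4
148 266 274 9
151 266 275 10
154 267 275 9
157 267 275 9
166 278 279 2
[ 0.41739736 -0.20175263  0.15017634]
[[269.38797718 142.41039411]
 [270.47281199 152.22607194]]
```

send_rows(
  xyz=[
    [0.0002,0,0.0012],
    [0.0002,0,0.0012],
    [0.0002,0,0.0012],
    [0.0003,0,0.0012],
    [0,0,0],
    [0,0,0],
  ],
  rotation=[
    [0,0,0],
    [0,0,0],
    [0,0,0],
    [0,0,0],
    [0,0,0],
    [0,0,0],
  ],
  jaw=[0,0,0,0,0,0],
)

```text
time_s: 24.2
tool_pos: [0.4013, -0.1755, 0.3071]
tool_rot: [180.0, 10.9, 121.9]
force: [-1.2, 0.7, 5.3]
grip_width: 0.024
grasp_force: 40.0
```

Contact (5 N). Releasing, then retreating along the tool axis.

send_rows(
  xyz=[
    [0,0,0],
    [0,0,0],
    [0,0,0],
    [0,0,0],
    [0,0,0],
    [0,0,0],
    [0,0,-0.01],
    [0,0,-0.02],
    [0,0,-0.02],
    [0,0,-0.03],
    [0,0,-0.03],
    [0,0,0],
    [0,0,0],
  ],
  rotation=[
    [0,0,0],
    [0,0,0],
    [0,0,0],
    [0,0,0],
    [0,0,0],
    [0,0,0],
    [0,0,0],
    [0,0,0],
    [0,0,0],
    [0,0,0],
    [0,0,0],
    [0,0.095,0],
    [0,0.095,0],
  ],
  jaw=[0.35,0.5,0.7,0.9,1,1,1,1,1,1,1,1,1],
)

```text
time_s: 25.5
tool_pos: [0.3899, -0.1576, 0.4165]
tool_rot: [179.8, -0.1, 121.9]
force: [-0.1, -0.4, -0.7]
grip_width: 0.0873
grasp_force: 0.0
```

```bash
python3 - <<'E'
from h import *
C=cams(); S=C["scene"]; im=S["image"]; hsv=cv2.cvtColor(im,cv2.COLOR_BGR2HSV)
m=(hsv[...,0]>5)&(hsv[...,0]<17)&(hsv[...,1]>95)&(hsv[...,2]>40)
for r in range(100,172,4):
    c=np.where(m[r,245:290])[0]+245
    if len(c): print(r,c.min(),c.max(),len(c))
print(P(S,[[.417,-.2,.17],[.417,-.2,.005]]))
d([.43,-.074,.35])
# other things: green boards & caps
for n in C:
    h=cv2.cvtColor(C[n]["image"],cv2.COLOR_BGR2HSV); g=((h[...,0]>60)&(h[...,0]<95)&(h[...,1]>110)&(h[...,2]>25)).astype(np.uint8)
    k,l,s,cc=cv2.connectedComponentsWithStats(cv2.morphologyEx(g,cv2.MORPH_CLOSE,np.ones((5,5))))
    for i in range(1,k):
        if s[i,4]>60: print(n,s[i],np.round(cc[i],1))
cv2.imwrite("pics/t10.png",C["top"]["image"]); cv2.imwrite("pics/s10.png",im)
E
```

```text
108 263 269 7
112 261 269 9
116 262 270 8
120 263 269 7
124 263 271 9
128 264 271 8
132 264 270 7
136 267 270 4
140 268 270 3
144 268 270 3
148 268 273 6
152 266 274 8
156 267 274 8
160 268 272 5
[[266.28724755 109.33858209]
 [271.60591212 157.87207689]]
pos [ 0.3902 -0.1586  0.4153] rot [1.7997e+02 1.0000e-02 1.2173e+02] tool shift mm [51.  78.3 65.3]
top [ 99 264  11   9  66] [103.5 268. ]
scene [293 171  18  12 133] [302.2 177.9]
scene [563 197  10  42 410] [567.5 217.7]
scene [386 213  25  17 242] [398.  222.3]
```

The stirrer stands upright at about (0.417, -0.200), and both boards are where they were. Next I'll refine the tray pose and the square board's angle from the first, unobstructed images.

```bash
cat > tray.py <<'E'
from h import *
from scipy.ndimage import map_coordinates
from scipy.optimize import minimize
C=cams(); t=np.linspace(0,1,60,endpoint=False)
sq=np.r_[np.c_[t*59-29.5,0*t-29.5],np.c_[0*t+29.5,t*59-29.5],np.c_[29.5-t*59,0*t+29.5],np.c_[0*t-29.5,29.5-t*59]]
ci=34.5*np.c_[np.cos(2*np.pi*np.linspace(0,1,240)),np.sin(2*np.pi*np.linspace(0,1,240))]
L=np.vstack([sq+[45,45],ci+[45,-45],ci+[-45,45],sq+[-45,-45]])/1000
def pts(p,z):
    c,s=np.cos(p[2]),np.sin(p[2]); return np.c_[L@np.array([[c,s],[-s,c]])+p[:2],np.full(len(L),z)]
B={}
for n in C:
    g=cv2.cvtColor(cv2.imread(f"pics/{n}0.png"),cv2.COLOR_BGR2GRAY); B[n]=cv2.GaussianBlur(cv2.morphologyEx(g,cv2.MORPH_BLACKHAT,np.ones((7,7))).astype(float),(0,0),1.0)
def score(p,ns,z=.0125): return -sum(map_coordinates(B[n],P(C[n],pts(p,z)).T[::-1],order=1).mean() for n in ns)
for ns in(["top"],["scene"],["top","scene"]):
    s=minimize(score,[.6055,-.086,.087],args=(ns,),method="Nelder-Mead",options=dict(initial_simplex=[[.6055,-.086,.087],[.609,-.086,.087],[.6055,-.083,.087],[.6055,-.086,.11]]))
    print(ns,np.round(s.x,4),round(np.degrees(s.x[2]),2),round(s.fun,2))
c,sn=np.cos(s.x[2]),np.sin(s.x[2])
for a in([45,45],[45,-45],[-45,45],[-45,-45]): print(a,np.round(s.x[:2]*1000+np.array([[c,-sn],[sn,c]])@a,1))
im=cv2.imread("pics/top0.png")[205:246,365:406]; im=cv2.resize(im,None,fx=8,fy=8,interpolation=2); h=cv2.cvtColor(im,cv2.COLOR_BGR2HSV)
m=((im[...,1].astype(int)-im[...,2]>12)).astype(np.uint8); m=cv2.morphologyEx(m,cv2.MORPH_CLOSE,np.ones((41,41)))
k=max(cv2.findContours(m,0,2)[0],key=cv2.contourArea); r=cv2.minAreaRect(k); b=cv2.boxPoints(r)/8+[365,205]-.44; print(r)
X=np.array([back(C["top"],q,.006) for q in b])*1000; print(np.round(X,1).tolist(),X.mean(0))
for i in range(4): e=X[(i+1)%4]-X[i]; print(round(np.hypot(e[0],e[1]),1),round(np.degrees(np.arctan2(e[1],e[0]))%90,1))
E
python3 tray.py
```

```text
['top'] [ 0.606  -0.0861  0.0909] 5.21 -12.58
['scene'] [ 0.6086 -0.083   0.093 ] 5.33 -19.11
['top', 'scene'] [ 0.607  -0.0845  0.0927] 5.31 -30.07
[45, 45] [647.7 -35.6]
[45, -45] [ 656.  -125.2]
[-45, 45] [558.1 -43.9]
[-45, -45] [ 566.4 -133.5]
((157.234130859375, 163.43472290039062), (169.59603881835938, 167.55581665039062), 48.86546325683594)
[[433.2, -37.1, 6.0], [467.3, -78.8, 6.0], [425.6, -112.6, 6.0], [391.7, -71.1, 6.0]] [429.47830497 -74.8960561    6.        ]
53.8 39.3
53.7 39.0
53.6 39.2
53.6 39.3
```

Top and scene views disagree by about 3 mm on the tray. I'll square this up by centring the square board between the fingers in two directions, which ties the cameras to the arm.

send_rows(
  xyz=[
    [0.0085,0.013,0],
    [0.0085,0.013,0],
    [0.0085,0.013,0],
    [0.0085,0.013,0],
    [0.0085,0.013,0],
    [0.0085,0.013,0],
    [0,0,0.0225],
    [0,0,0.0225],
    [0,0,0.0225],
    [0,0,0.0225],
    [0,0,0.0225],
    [0,0,0.0225],
    [0,0,0.0225],
    [0,0,0.0225],
    [0,0,0],
  ],
  rotation=[
    [0,0,0],
    [0,0,0],
    [0,0,0],
    [0,0,0],
    [0,0,0],
    [0,0,0],
    [0,0,0],
    [0,0,0],
    [0,0,0],
    [0,0,0],
    [0,0,0],
    [0,0,0],
    [0,0,0],
    [0,0,0],
    [0,0,0],
  ],
  jaw=[1,1,1,1,1,1,1,1,1,1,1,1,1,1,1],
  newtons=10,
)

```text
time_s: 27.2
tool_pos: [0.4282, -0.0725, 0.2318]
tool_rot: [-179.7, -0.1, 121.9]
force: [-0.9, 0.8, -0.1]
grip_width: 0.0871
grasp_force: 0.0
```

```bash
python3 -c "
from h import *
d([.430,-.0745,.194])"
```

```text
pos [ 0.4282 -0.0725  0.2318] rot [-1.7969e+02 -1.5000e-01  1.2187e+02] tool shift mm [-2.8  0.7 37.8]
```

send_rows(
  xyz=[
    [-0.0028,0.0007,0.013],
    [0,0,0.015],
    [0,0,0.01],
    [0,0,0],
    [0,0,0],
    [0,0,0],
    [0,0,0],
    [0,0,0],
    [0,0,0],
    [0,0,0],
    [0,0,0],
    [0,0,0],
  ],
  rotation=[
    [0,0,0],
    [0,0,0],
    [0,0,0],
    [0,0,0],
    [0,0,0],
    [0,0,0],
    [0,0,0],
    [0,0,0],
    [0,0,0],
    [0,0,0],
    [0,0,0],
    [0,0,0],
  ],
  jaw=[1,1,1,1,0.7,0.5,0.4,0.3,0.2,0.1,0.1,0.1],
  newtons=8,
)

```text
time_s: 28.4
tool_pos: [0.4315, -0.0752, 0.1964]
tool_rot: [180.0, -0.0, 121.9]
force: [-0.1, 0.3, -0.0]
grip_width: 0.0311
grasp_force: 0.0
```

send_rows(
  xyz=[
    [0,0,0],
    [0,0,0],
    [0,0,0],
    [0,0,0],
    [0,0,0],
    [0,0,0],
    [0,0,0],
    [0,0,0],
    [0,0,0],
    [0,0,0],
    [0,0,0],
    [0,0,0],
    [0,0,0],
    [0,0,0],
    [0,0,0],
  ],
  rotation=[
    [0,0,0],
    [0,0,0],
    [0,0,0],
    [0,0,0.143],
    [0,0,0.143],
    [0,0,0.143],
    [0,0,0.143],
    [0,0,0.143],
    [0,0,0.143],
    [0,0,0.143],
    [0,0,0.143],
    [0,0,0.143],
    [0,0,0.143],
    [0,0,0.143],
    [0,0,0],
  ],
  jaw=[0.5,0.7,0.7,0.7,0.7,0.7,0.7,0.7,0.7,0.7,0.7,0.7,0.7,0.7,0.7],
)

```text
time_s: 29.9
tool_pos: [0.4315, -0.0752, 0.1964]
tool_rot: [180.0, -0.0, 31.7]
force: [0.1, 1.2, 0.0]
grip_width: 0.0609
grasp_force: 0.0
```

send_rows(
  xyz=[
    [0,0,0],
    [0,0,0],
    [0,0,0],
    [0,0,0],
    [0,0,0],
    [0,0,0],
    [0,0,0],
    [0,0,0],
  ],
  rotation=[
    [0,0,0],
    [0,0,0],
    [0,0,0],
    [0,0,0],
    [0,0,0],
    [0,0,0],
    [0,0,0],
    [0,0,0],
  ],
  jaw=[0.5,0.4,0.3,0.2,0.1,0.1,0.1,0.1],
)

```text
time_s: 30.7
tool_pos: [0.4314, -0.0752, 0.1963]
tool_rot: [-180.0, -0.0, 31.7]
force: [-0.3, -0.6, 0.5]
grip_width: 0.0236
grasp_force: 8.0
```

```bash
cat > gm.py <<'E'
from h import *
def gmask(im): return ((im[...,1].astype(int)-im[...,2]>14)&(im[...,1].astype(int)-im[...,0]>2)).astype(np.uint8)
def comps(im,mn=60):
    k,l,s,cc=cv2.connectedComponentsWithStats(cv2.morphologyEx(gmask(im),cv2.MORPH_CLOSE,np.ones((5,5))))
    return [(s[i].tolist(),np.round(cc[i],2).tolist()) for i in range(1,k) if s[i,4]>mn]
E
python3 - <<'E'
from gm import *
o=st(); print(o["tool_pos"],o["tool_rot"],o["grasp_force"])
C=cams()
for n in C:
    print(n,[x for x in comps(cv2.imread(f"pics/{n}0.png")) if x[0][4]<900]); print(n,"now",[x for x in comps(C[n]["image"]) if x[0][4]<900])
E
```

```text
[ 0.43144185 -0.07518467  0.19634753] [-1.79989178e+02 -2.40894300e-03  3.17382297e+01] 7.999855424277484
top [([370, 212, 29, 27, 296], [384.08, 225.04]), ([252, 219, 24, 24, 333], [263.96, 230.47]), ([99, 264, 10, 8, 63], [103.37, 267.95])]
top now [([252, 219, 24, 24, 343], [264.04, 230.51]), ([99, 264, 11, 8, 68], [103.59, 267.74])]
scene [([292, 170, 20, 13, 154], [301.97, 177.67]), ([562, 196, 12, 44, 486], [567.53, 218.01]), ([386, 213, 25, 17, 257], [398.0, 222.18])]
scene now [([292, 172, 19, 11, 94], [301.1, 179.32]), ([562, 196, 12, 44, 452], [567.72, 217.33]), ([386, 213, 25, 18, 267], [398.0, 222.08])]
```

The first squeeze had not finished closing. This one did (23.6 mm, 8 N), so I'll open, turn back and grip for good.

send_rows(
  xyz=[
    [0,0,0],
    [0,0,0],
    [0,0,0],
    [0,0,0],
    [0,0,0],
    [0,0,0],
    [0,0,0],
    [0,0,0],
    [0,0,0],
    [0,0,0],
    [0,0,0],
    [0,0,0],
    [0,0,0],
    [0,0,0],
    [0,0,0],
  ],
  rotation=[
    [0,0,0],
    [0,0,0],
    [0,0,0],
    [0,0,-0.143],
    [0,0,-0.143],
    [0,0,-0.143],
    [0,0,-0.143],
    [0,0,-0.143],
    [0,0,-0.143],
    [0,0,-0.143],
    [0,0,-0.143],
    [0,0,-0.143],
    [0,0,-0.143],
    [0,0,-0.143],
    [0,0,0],
  ],
  jaw=[0.5,0.6,0.6,0.6,0.6,0.6,0.6,0.6,0.6,0.6,0.6,0.6,0.6,0.6,0.6],
)

```text
time_s: 32.3
tool_pos: [0.4315, -0.0753, 0.1964]
tool_rot: [180.0, 0.0, 121.9]
force: [0.1, -0.1, 0.8]
grip_width: 0.0522
grasp_force: 0.0
```

send_rows(
  xyz=[
    [0,0,0],
    [0,0,0],
    [0,0,0],
    [0,0,0],
    [0,0,0],
    [0,0,0],
    [0,0,0],
    [0,0,0],
    [0,0,0],
    [0,0,0],
  ],
  rotation=[
    [0,0,0],
    [0,0,0],
    [0,0,0],
    [0,0,0],
    [0,0,0],
    [0,0,0],
    [0,0,0],
    [0,0,0],
    [0,0,0],
    [0,0,0],
  ],
  jaw=[0.5,0.4,0.3,0.2,0.1,0.1,0.1,0.1,0.1,0.1],
  newtons=12,
)

```text
time_s: 33.3
tool_pos: [0.4315, -0.0752, 0.1964]
tool_rot: [180.0, 0.0, 121.9]
force: [0.2, 0.9, 0.4]
grip_width: 0.0238
grasp_force: 12.0
```

```bash
python3 - <<'E'
from gm import *
o=st(); print(o["tool_pos"],o["tool_rot"],o["grasp_force"])
C=cams(); im=C["scene"]["image"]; cv2.imwrite("pics/s11.png",im)
f=lambda a:gmask(a)[165:190,285:320]
for a in(cv2.imread("pics/scene0.png"),im):
    m=f(a); r=np.where(m.any(1))[0]; 
    # lower edge & left/right edges of the board, rows below the capacitor
    ys,xs=np.where(m); print(ys.min()+165,ys.max()+165,xs.min()+285,xs.max()+285,m.sum())
a=cv2.imread("pics/scene0.png")
# template match of the board's lower strip
t=a[174:188,288:316]; best=cv2.matchTemplate(cv2.resize(im[165:200,278:328],None,fx=5,fy=5,interpolation=2),cv2.resize(t,None,fx=5,fy=5,interpolation=2),cv2.TM_CCOEFF_NORMED)
_,v,_,l=cv2.minMaxLoc(best); print("shift px",l[0]/5+278-288,l[1]/5+165-174,v)
E
```

```text
[ 0.43151249 -0.07522061  0.19638062] [1.79986745e+02 6.32919027e-04 1.21854233e+02] 12.00011587003246
170 182 292 311 128
173 182 292 310 56
shift px -0.39999999999997726 0.0 0.9166354537010193
```

The arm and the two-camera estimates agree within about 1 mm. Next, lift, turn the board by -34.7° to the tray's angle, and carry it over the near square recess.

send_rows(
  xyz=[
    [0,0,-0.005],
    [0,0,-0.015],
    [0,0,-0.02],
    [0,0,-0.02],
    [0,0,0],
    [0,0,0],
    [0,0,0],
    [0,0,0],
    [0,0,0],
    [-0.0104,0.0276,0],
    [-0.0104,0.0276,0],
    [-0.0104,0.0276,0],
    [-0.0104,0.0276,0],
    [-0.0104,0.0276,0],
    [0,0,0],
    [0,0,0],
  ],
  rotation=[
    [0,0,0],
    [0,0,0],
    [0,0,0],
    [0,0,0],
    [0,0,0.121],
    [0,0,0.121],
    [0,0,0.121],
    [0,0,0.121],
    [0,0,0.121],
    [0,0,0],
    [0,0,0],
    [0,0,0],
    [0,0,0],
    [0,0,0],
    [0,0,0],
    [0,0,0],
  ],
  jaw=[0.1,0.1,0.1,0.1,0.1,0.1,0.1,0.1,0.1,0.1,0.1,0.1,0.1,0.1,0.1,0.1],
)

```text
time_s: 35.0
tool_pos: [0.5666, -0.1341, 0.256]
tool_rot: [-179.9, 0.0, 87.2]
force: [-1.1, 0.6, -1.1]
grip_width: 0.0235
grasp_force: 12.0
```

```bash
python3 - <<'E'
from gm import *
o=st(); d([.5668,-.134,.2185])
C=cams(); im=C["scene"]["image"]; cv2.imwrite("pics/s12.png",im)
p=np.array(o["tool_pos"]); zb=.006+p[2]-.1964
th=np.radians(5.25); c,s=np.cos(th),np.sin(th)
q=np.array([[28,28],[28,-28],[-28,-28],[-28,28]])/1000@np.array([[c,s],[-s,c]])
X=np.c_[q+p[:2],np.full(4,zb)]; px=P(C["scene"],X); print(np.round(px,1).tolist(), zb)
x0,y0=px.min(0).astype(int)-[20,20]; a=cv2.resize(im[y0:y0+75,x0:x0+75],None,fx=7,fy=7,interpolation=2)
cv2.polylines(a,[np.int32((px-[x0,y0]+.5)*7)],1,(0,0,255),1)
h=np.array([[29.5,29.5],[29.5,-29.5],[-29.5,-29.5],[-29.5,29.5]])/1000@np.array([[c,s],[-s,c]])
hp=P(C["scene"],np.c_[h+[.5668,-.134],np.full(4,.014)]); cv2.polylines(a,[np.int32((hp-[x0,y0]+.5)*7)],1,(255,0,0),1)
cv2.imwrite("pics/s12c.png",cv2.convertScaleAbs(a,alpha=1.3))
E
```

```text
pos [ 0.5666 -0.1341  0.256 ] rot [-1.799e+02  2.000e-02  8.717e+01] tool shift mm [ 0.1  0.3 37.5]
[[251.6, 184.8], [234.8, 177.7], [248.4, 166.5], [264.9, 173.2]] 0.06555077819785685
```

View pics/s12c.png

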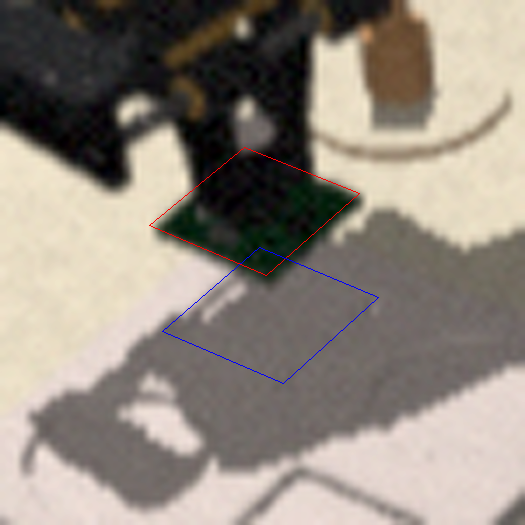

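The board's outline agrees with the projection: left corner (157,232), right (358,195), bottom (270,280). I'll lower it to just above the plate, then creep in.

send_rows(
  xyz=[
    [0,0.0003,0.012],
    [0,0,0.012],
    [0,0,0.012],
    [0,0,0.0076],
    [0,0,0],
    [0,0,0.001],
    [0,0,0.001],
    [0,0,0.001],
    [0,0,0.001],
    [0,0,0.001],
    [0,0,0.001],
    [0,0,0],
  ],
  rotation=[
    [0,0,0],
    [0,0,0],
    [0,0,0],
    [0,0,0],
    [0,0,0],
    [0,0,0],
    [0,0,0],
    [0,0,0],
    [0,0,0],
    [0,0,0],
    [0,0,0],
    [0,0,0],
  ],
  jaw=[0.1,0.1,0.1,0.1,0.1,0.1,0.1,0.1,0.1,0.1,0.1,0.1],
)

```text
time_s: 36.3
tool_pos: [0.567, -0.1339, 0.2066]
tool_rot: [-180.0, -0.0, 87.2]
force: [-0.2, 0.9, -1.0]
grip_width: 0.0234
grasp_force: 12.0
```

No contact force at 0.2066, so the board is already inside the recess. Settling it and letting go.

send_rows(
  xyz=[
    [0,0,0.001],
    [0,0,0.001],
    [0,0,0],
    [0,0,0],
    [0,0,0],
    [0,0,0],
    [0,0,0],
    [0,0,0],
    [0,0,-0.01],
    [0,0,-0.02],
    [0,0,-0.03],
    [0,0,-0.04],
    [0,0,0],
  ],
  rotation=[
    [0,0,0],
    [0,0,0],
    [0,0,0],
    [0,0,0],
    [0,0,0],
    [0,0,0],
    [0,0,0],
    [0,0,0],
    [0,0,0],
    [0,0,0],
    [0,0,0],
    [0,0,0],
    [0,0,0],
  ],
  jaw=[0.1,0.1,0.1,0.3,0.4,0.5,0.5,0.5,0.5,0.5,0.5,0.6,1],
)

```text
time_s: 37.6
tool_pos: [0.569, -0.135, 0.3113]
tool_rot: [179.4, 0.0, 87.2]
force: [0.1, -0.4, 0.1]
grip_width: 0.0529
grasp_force: 0.0
```

```bash
python3 - <<'E'
from gm import *
C=cams()
for n in C: print(n,[x for x in comps(C[n]["image"]) if x[0][4]<900])
S=C["scene"]; 
print("expect sq",P(S,[.567,-.1338,.014]),P(C["top"],[.567,-.1338,.014]))
d([.4234,.2347,.30])
E
```

```text
top [([251, 219, 25, 24, 359], [263.87, 230.52]), ([99, 263, 13, 10, 78], [103.69, 267.64])]
scene [([250, 186, 15, 14, 85], [256.96, 192.65]), ([562, 196, 12, 44, 462], [567.82, 217.51]), ([386, 213, 25, 17, 265], [397.94, 222.04])]
expect sq [[252.2293837 190.4362218]] [[405.41829406 170.53762756]]
pos [ 0.5674 -0.1342  0.3065] rot [ 1.7982e+02 -2.0000e-02  8.7190e+01] tool shift mm [ 361.4 -161.9    6.1]
```

The square board lies in its recess, and the round board has not moved (398,222). On to the round one.

send_rows(
  xyz=[
    [0.0402,-0.018,0],
    [0.0402,-0.018,0],
    [0.0402,-0.018,0],
    [0.0402,-0.018,0],
    [0.0402,-0.018,0],
    [0.0402,-0.018,0],
    [0.0402,-0.018,0],
    [0.0402,-0.018,0],
    [0.0398,-0.0179,0],
    [0,0,0.025],
    [0,0,0.025],
    [0,0,0.025],
    [0,0,0.02],
    [0,0,0],
  ],
  rotation=[
    [0,0,0],
    [0,0,0],
    [0,0,0],
    [0,0,0],
    [0,0,0],
    [0,0,0],
    [0,0,0],
    [0,0,0],
    [0,0,0],
    [0,0,0],
    [0,0,0],
    [0,0,0],
    [0,0,0],
    [0,0,0],
  ],
  jaw=[1,1,1,1,1,1,1,1,1,1,1,1,1,1],
)

```text
time_s: 39.1
tool_pos: [0.421, 0.2338, 0.2062]
tool_rot: [-179.6, 0.3, 87.2]
force: [0.4, 0.2, -0.8]
grip_width: 0.0867
grasp_force: 0.0
```

```bash
python3 - <<'E'
from gm import *
C=cams()
print([x for x in comps(C["scene"]["image"]) if x[0][4]<900])
d([.4234,.2347,.1955])
E
```

```text
[([240, 185, 26, 15, 171], [252.81, 192.19]), ([562, 196, 12, 44, 459], [567.8, 217.54]), ([391, 215, 20, 15, 141], [402.95, 224.04])]
pos [0.4227 0.2347 0.2093] rot [-1.7992e+02  7.0000e-02  8.7190e+01] tool shift mm [ 0.1  0.7 13.8]
```

send_rows(
  xyz=[
    [0,0.0007,0.0138],
    [0,0,0],
    [0,0,0],
    [0,0,0],
    [0,0,0],
    [0,0,0],
    [0,0,0],
    [0,0,0],
    [0,0,0],
    [0,0,0],
    [0,0,0],
    [0,0,0],
    [0,0,0],
    [0,0,0],
    [0,0,0],
    [0,0,0],
    [0,0,0],
  ],
  rotation=[
    [0,0,0],
    [0,0,0],
    [0,0,0],
    [0,0,0],
    [0,0,0],
    [0,0,0],
    [0,0,0],
    [0,0,0],
    [0,0,0],
    [0,0,0],
    [0,0,0],
    [0,0,0],
    [0,0,0],
    [0,0,0],
    [0,0,0],
    [0,0,0],
    [0,0,0],
  ],
  jaw=[1,0.8,0.6,0.5,0.4,0.3,0.2,0.1,0.1,0.1,0.1,0.1,0.1,0.1,0.4,0.6,0.6],
  newtons=8,
)

```text
time_s: 40.9
tool_pos: [0.4237, 0.2349, 0.1959]
tool_rot: [-180.0, -0.0, 87.2]
force: [0.6, 0.1, -0.0]
grip_width: 0.0401
grasp_force: 0.0
```

send_rows(
  xyz=[
    [0,0,0],
    [0,0,0],
    [0,0,0],
    [0,0,0],
    [0,0,0],
    [0,0,0],
    [0,0,0],
    [0,0,0],
    [0,0,0],
    [0,0,0],
    [0,0,0],
    [0,0,0],
    [0,0,0],
  ],
  rotation=[
    [0,0,0],
    [0,0,-0.143],
    [0,0,-0.143],
    [0,0,-0.143],
    [0,0,-0.143],
    [0,0,-0.143],
    [0,0,-0.143],
    [0,0,-0.143],
    [0,0,-0.143],
    [0,0,-0.143],
    [0,0,-0.143],
    [0,0,-0.143],
    [0,0,0],
  ],
  jaw=[0.6,0.6,0.6,0.6,0.6,0.6,0.6,0.6,0.6,0.6,0.6,0.6,0.6],
)

```text
time_s: 42.2
tool_pos: [0.4238, 0.2349, 0.196]
tool_rot: [180.0, 0.0, 177.3]
force: [-1.1, 1.3, -0.8]
grip_width: 0.0528
grasp_force: 0.0
```

send_rows(
  xyz=[
    [0,0,0],
    [0,0,0],
    [0,0,0],
    [0,0,0],
    [0,0,0],
    [0,0,0],
    [0,0,0],
    [0,0,0],
    [0,0,0],
    [0,0,0],
  ],
  rotation=[
    [0,0,0],
    [0,0,0],
    [0,0,0],
    [0,0,0],
    [0,0,0],
    [0,0,0],
    [0,0,0],
    [0,0,0],
    [0,0,0],
    [0,0,0],
  ],
  jaw=[0.5,0.4,0.3,0.2,0.1,0.1,0.1,0.1,0.1,0.1],
  newtons=12,
)

```text
time_s: 43.2
tool_pos: [0.4237, 0.235, 0.196]
tool_rot: [180.0, 0.0, 177.3]
force: [0.8, 0.2, 0.4]
grip_width: 0.0238
grasp_force: 12.0
```

Centred and gripped. Lifting and carrying to the near round recess.

send_rows(
  xyz=[
    [0,0,-0.005],
    [0,0,-0.015],
    [0,0,-0.02],
    [0,0,-0.02],
    [-0.0185,-0.0341,0],
    [-0.0185,-0.0341,0],
    [-0.0185,-0.0341,0],
    [-0.0185,-0.0341,0],
    [-0.0185,-0.0341,0],
    [-0.0185,-0.0341,0],
    [-0.0185,-0.0341,0],
    [-0.0184,-0.0341,0],
    [0,0,0],
    [0,0,0],
  ],
  rotation=[
    [0,0,0],
    [0,0,0],
    [0,0,0],
    [0,0,0],
    [0,0,0],
    [0,0,0],
    [0,0,0],
    [0,0,0],
    [0,0,0],
    [0,0,0],
    [0,0,0],
    [0,0,0],
    [0,0,0],
    [0,0,0],
  ],
  jaw=[0.1,0.1,0.1,0.1,0.1,0.1,0.1,0.1,0.1,0.1,0.1,0.1,0.1,0.1],
)

```text
time_s: 44.6
tool_pos: [0.5587, -0.0455, 0.2559]
tool_rot: [180.0, -0.0, 177.2]
force: [0.8, 0.3, -1.5]
grip_width: 0.0238
grasp_force: 12.0
```

```bash
python3 - <<'E'
from gm import *
C=cams()
print([x for x in comps(C["scene"]["image"]) if x[0][4]<900])
d([.5584,-.0444,.212])
E
```

```text
[([256, 183, 34, 14, 200], [273.24, 190.06]), ([240, 186, 17, 13, 101], [248.3, 193.26]), ([562, 196, 12, 44, 456], [567.72, 217.3])]
pos [ 0.5584 -0.0433  0.2558] rot [ 1.7994e+02 -5.0000e-02  1.7740e+02] tool shift mm [-0.1 -1.2 43.8]
```

send_rows(
  xyz=[
    [0,0,0.012],
    [0,0,0.012],
    [0,0,0.012],
    [0,0,0.0075],
    [0,0,0],
    [0,0,0.001],
    [0,0,0.001],
    [0,0,0.001],
    [0,0,0.001],
    [0,0,0.001],
    [0,0,0.001],
    [0,0,0],
  ],
  rotation=[
    [0,0,0],
    [0,0,0],
    [0,0,0],
    [0,0,0],
    [0,0,0],
    [0,0,0],
    [0,0,0],
    [0,0,0],
    [0,0,0],
    [0,0,0],
    [0,0,0],
    [0,0,0],
  ],
  jaw=[0.1,0.1,0.1,0.1,0.1,0.1,0.1,0.1,0.1,0.1,0.1,0.1],
)

```text
time_s: 45.9
tool_pos: [0.5586, -0.0445, 0.2063]
tool_rot: [180.0, -0.0, 177.3]
force: [0.1, -0.3, -0.9]
grip_width: 0.0236
grasp_force: 12.0
```

In without contact. Settle, release, retreat.

send_rows(
  xyz=[
    [0,0,0.001],
    [0,0,0.001],
    [0,0,0],
    [0,0,0],
    [0,0,0],
    [0,0,0],
    [0,0,0],
    [0,0,0],
    [0,0,-0.01],
    [0,0,-0.02],
    [0,0,-0.03],
    [0,0,-0.04],
    [0,0,0],
  ],
  rotation=[
    [0,0,0],
    [0,0,0],
    [0,0,0],
    [0,0,0],
    [0,0,0],
    [0,0,0],
    [0,0,0],
    [0,0,0],
    [0,0,0],
    [0,0,0],
    [0,0,0],
    [0,0,0],
    [0,0,0],
  ],
  jaw=[0.1,0.1,0.1,0.3,0.4,0.45,0.45,0.45,0.45,0.45,0.45,0.45,0.45],
)

```text
time_s: 47.2
tool_pos: [0.5609, -0.045, 0.3111]
tool_rot: [179.9, 0.6, 177.3]
force: [-0.4, 0.0, 1.3]
grip_width: 0.0391
grasp_force: 0.0
```

send_rows(
  xyz=[
    [-0.005,0.036,-0.01],
    [-0.005,0.036,0],
    [-0.005,0.036,0],
    [-0.005,0.036,0],
    [0,0,0],
    [0,0,0],
  ],
  rotation=[
    [0,0,0],
    [0,0,0],
    [0,0,0],
    [0,0,0],
    [0,0,0],
    [0,0,0],
  ],
  jaw=[0,0,0,0,0,0],
)

```text
time_s: 47.8
tool_pos: [0.5853, 0.0993, 0.3144]
tool_rot: [-180.0, -0.0, 177.5]
force: [-0.0, -0.8, 0.6]
grip_width: 0.0031
grasp_force: 0.0
```

```bash
python3 - <<'E'
from gm import *
C=cams()
for n in C: print(n,[x for x in comps(C[n]["image"]) if x[0][4]<900])
for X in([.5586,-.0445,.014],[.567,-.1339,.014]): print(P(C["scene"],X))
d([.602,.1003,.25])
a=C["scene"]["image"][90:260,200:410]; cv2.imwrite("pics/s13.png",cv2.resize(a,None,fx=3.4,fy=3.4,interpolation=2))
E
```

```text
top [([395, 160, 23, 23, 287], [406.1, 171.92]), ([359, 163, 25, 25, 362], [370.91, 176.06]), ([99, 264, 12, 9, 79], [103.99, 267.42])]
scene [([240, 185, 26, 15, 174], [252.64, 192.15]), ([267, 195, 25, 16, 229], [279.31, 203.44]), ([562, 196, 12, 44, 449], [567.64, 217.3])]
[[279.05013418 201.87516721]]
[[252.2026882  190.42198023]]
pos [0.5854 0.0969 0.3145] rot [-179.94    0.    177.23] tool shift mm [-16.4   4.2  64.5]
```

View pics/s13.png

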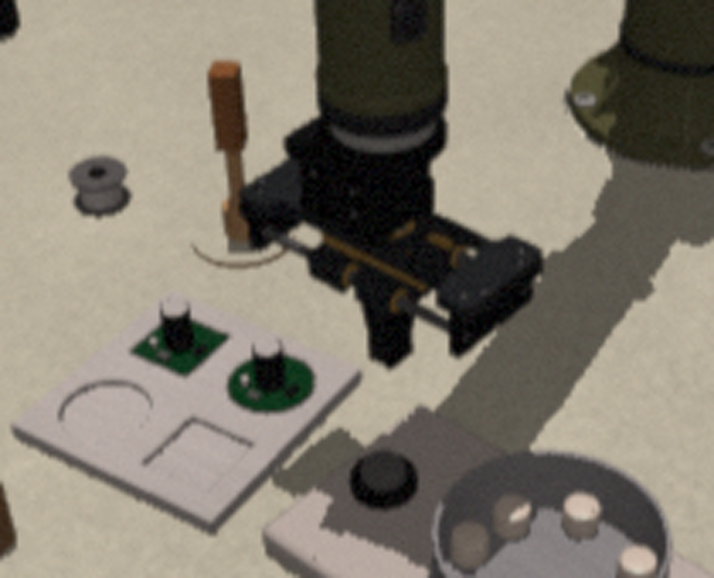

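Both boards lie flat in their recesses, at (180,345) and (270,382). The stirrer stands upright on the coaster at (235,150). Now the button.

send_rows(
  xyz=[
    [-0.016,0.004,0],
    [0,0,0.02],
    [0,0,0.02],
    [0,0,0.02],
    [0,0,0.018],
    [0,0,0.004],
    [0,0,0],
    [0,0,0],
  ],
  rotation=[
    [0,0,0],
    [0,0,0],
    [0,0,0],
    [0,0,0],
    [0,0,0],
    [0,0,0],
    [0,0,0],
    [0,0,0],
  ],
  jaw=[0,0,0,0,0,0,0,0],
)

```text
time_s: 48.7
tool_pos: [0.6021, 0.1009, 0.2336]
tool_rot: [180.0, 0.1, 177.3]
force: [-0.4, 0.4, 0.9]
grip_width: 0.0007
grasp_force: 0.0
```

send_rows(
  xyz=[
    [0,0,0.002],
    [0,0,0.002],
    [0,0,0.002],
    [0,0,0.002],
    [0,0,0.002],
    [0,0,0],
  ],
  rotation=[
    [0,0,0],
    [0,0,0],
    [0,0,0],
    [0,0,0],
    [0,0,0],
    [0,0,0],
  ],
  jaw=[0,0,0,0,0,0],
)

```text
time_s: 49.3
tool_pos: [0.6021, 0.1016, 0.2236]
tool_rot: [180.0, 0.1, 177.3]
force: [-0.9, -0.3, 7.7]
grip_width: 0.0003
grasp_force: 3.8
```

send_rows(
  xyz=[
    [0,0,0.0015],
    [0,0,0.0015],
    [0,0,0.0015],
    [0,0,0],
    [0,0,0],
  ],
  rotation=[
    [0,0,0],
    [0,0,0],
    [0,0,0],
    [0,0,0],
    [0,0,0],
  ],
  jaw=[0,0,0,0,0],
)

```text
time_s: 49.8
tool_pos: [0.6023, 0.1015, 0.2232]
tool_rot: [179.9, 0.1, 177.3]
force: [-9.0, -2.2, 29.9]
grip_width: 0.0005
grasp_force: 14.9
```

It's at the hard stop, so the button went fully down. Retreating and checking.

send_rows(
  xyz=[
    [0,0,-0.0045],
    [0,0,-0.02],
    [0,0,-0.03],
    [0,0,-0.04],
    [0,0,-0.04],
    [0,0,-0.03],
    [0,0,0],
    [0,0,0],
    [0,0,0],
    [0,0,0],
  ],
  rotation=[
    [0,0,0],
    [0,0,0],
    [0,0,0],
    [0,0,0],
    [0,0,0],
    [0,0,0],
    [0,0,0],
    [0,0,0],
    [0,0,0],
    [0,0,0],
  ],
  jaw=[0,0,0,0,0,0,0,0,0,0],
)

```text
time_s: 50.8
tool_pos: [0.6012, 0.1017, 0.3805]
tool_rot: [-180.0, -0.2, 177.3]
force: [0.4, -0.1, -0.3]
grip_width: 0.0006
grasp_force: 0.0
```

```bash
python3 - <<'E'
from gm import *
C=cams(); print(st()["tool_pos"])
for n in C: print(n,[x for x in comps(C[n]["image"]) if x[0][4]<900])
im=C["scene"]["image"]; hsv=cv2.cvtColor(im,cv2.COLOR_BGR2HSV)
m=(hsv[...,0]>5)&(hsv[...,0]<17)&(hsv[...,1]>95)&(hsv[...,2]>40)
for r in(112,128,140,152,160): c=np.where(m[r,245:290])[0]+245; print(r,c.min(),c.max())
E
```

```text
[0.60134373 0.10162779 0.38103297]
top [([395, 161, 23, 23, 294], [405.58, 172.46]), ([359, 163, 25, 25, 359], [370.97, 176.11]), ([99, 264, 11, 9, 74], [103.38, 267.85])]
scene [([240, 185, 27, 15, 179], [253.07, 192.06]), ([268, 195, 24, 16, 227], [279.46, 203.52]), ([562, 196, 12, 44, 469], [567.77, 217.61])]
112 261 269Traceback (most recent call last):
  File "<stdin>", line 6, in <module>
    return umr_minimum(a, axis, None, out, keepdims, initial, where)
ValueError: zero-size array to reduction operation minimum which has no identity
```

```bash
python3 -c "
from cell import env; print(env.sign_off())"
```

```text
the job is handed in; nothing more can be done
None
```

I handed the job in at about 51 s of the 210 s, with no verdict given back: beads stirred with none seen spilled, stirrer standing on its coaster, both boards found (one round, one square) in matching recesses, and the start button pressed to its stop and let go.

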